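# Swing a link bar into the checking fixture and lock it

### The arm

A 6-joint arm with a two-finger parallel gripper is mounted at the origin on a cart in front of the work surface, level with it; the furniture and walls round the work are solid. World frame = base frame: x ahead of the robot, y to its left, z up, the work surface at z = 0. Lengths are in mm, angles in degrees, forces in N, time in s.
With the tool pointing down it reaches from about 350 to 850 mm from the base axis. Payload 8.1 kg.
Tool frame: the origin (TCP) lies midway between the tips of the shut fingers; the grasp point (between the pads) lies 19 mm behind it; x points along the fingers, z is the direction in which the jaws open and shut, and the axes are right-handed (so a half turn about x gives the same grasp; the last joint's range is limited). The gripper opens to 85 mm and grips with 20 to 120 N. Pads are 22 mm wide; open, the fingers measure 114 mm over their backs; the gripper's body (76 mm by 85 mm) begins 54 mm behind the grasp point. The pads swing forward as they close: fully open they stand 13 mm farther back than shut.
Start: joints at [58.648, 7.471, 85.268, -0, 87.261, -4.893], TCP at [267.316, 537.166, 231.292] pointing down, gripper open.
Joint ranges: [-169.43, 169.43], [-51.17, 129.36], [1.28, 143.12], [-76.62, 256.62], [0, 156.53], [-152.29, 152.29]. Speed limits (degrees/s): [136.94, 136.94, 159.86, 180, 180, 180].

### API

Orientations are given as [roll, pitch, yaw] about the fixed x, y, z axes, in that order (R = Rz(yaw) Ry(pitch) Rx(roll)).
In Python, from bench import r gives the robot as it stands. The module is installed in compiled form; this text tells all that it offers.
- The arm moves only by the tool servo_tool, never from a script. Its argument "commands" is a list that holds one entry, the list of rows, each a list of 7 numbers: the closure in counts, from 0 (fully open) to 255 (shut), then the shift along the tool's x, y, z in cm, then the turn, a rotation vector about the tool's x, y, z in degrees. A call has 1 to 8 rows; each row is the pose to reach, as a shift and turn from the pose commanded when the call began, along the tool's axes at that moment; what a row does not reach only later rows make up. A row lasts 1/10 s, in which the tool goes at most 50 mm and 8.59 degrees, less where a joint would pass 70% of its speed; a pose out of reach is approached as far as the arm can. A call with a gripper value outside its range is refused whole. The fingers move at their own pace and stop on an object; "force" is the grip in N (left out, the last holds). Time passes only in rows, so rows that repeat a pose let the fingers close. It gives the time, the measured TCP pose, the force and the opening at its end, in the units of the state.
- r.sense(): the state, without advancing time (a new reading comes with each control period).
- r.snapshot(name): name is "scene" or "top"; returns (picture, depth): 400x640x3 uint8, red, green, blue; 400x640 float32, mm along the optical axis (not along the pixel's ray), 0 where there is no reading.
- r.calibration(name): a dict with "fx", "fy", "cx", "cy" (pixels), "pose" (4x4, takes a point from camera to world coordinates). Camera axes: x right, y down, z forward; pixel columns grow to the right and rows downward; lengths in mm; the calibration is good to about 2 mm. A picture is of the moment at which its call begins. calibration takes no time and is no camera call.
- r.hand_in(): hands the job in, once; it reports no verdict.
The state is a dict: "time": time; "joint_pos": joint angles; "qd": joint speeds; "joint_efforts": joint torques, N m; "tool_pos": TCP position; "tcp_rot": TCP orientation; "ft_force": force on the tool from outside, world axes, zero at the start; "wrist_torque": the same for the moment, N m; "finger_gap": finger opening in mm.
Only numpy, scipy, OpenCV 4.12 (cv2) and the standard library are available. Lean on these libraries where they do the work, as an engineer would, in place of code of your own. Each camera call takes 0.05 s, during which the arm holds its last target.

### The job

Load the link bar in the checking fixture: lay it flat on the fixture's plate with its vee-notched end against the round post and its plain end slanting out away from the rail (at least 15 degrees out of line), let go, then swing it about the post, in under the lip, until it lies flush along the rail. Then turn the winged knob on the end clamp's sloped face clockwise until it clicks over and the clamp holds the bar. Leave the other things on the bench where they are.

Things in the scene. Friction and masses are not known exactly. Their poses are not given: they have to be found in the camera images.
- bar: loose steel link bar, 160 long (its y) x 26 wide (its x) x 20 mm high (z), 0.2 to 0.42 kg, lying flat on the bench at the left; two dark round holes in its top. Origin: centre of its underside. Its +y end has a 90 degree vee notch 12 mm deep over nearly the full width (apex 68 mm from the origin); its -y end is plain and square
- bar_vee (a point): point on the bar's underside at its vee end (79.3 mm along +y from the bar's origin, in the mouth of the vee): the post's axis passes through it when the vee sits fully on the post, whatever the bar's slant
- bar_butt (a point): centre of the lower edge of the bar's plain end, 80 mm along -y from the bar's origin
- fixture: checking fixture fixed to the bench: dark steel plate 155 (x) x 270 (y) x 15 mm high, origin at the centre of its underside, z up, operator's side -x. Post at the +y end, rail along the back, light steel clamp block at the -y end (x +4 to +56, y -126 to -61 mm, top 65 mm over the bench). Loaded, the bar lies on the plate along y at x = +30 mm, vee at +y on the post, plain end at y = -54 mm
- post (a point): foot of the fixed upright post's axis at the top of the plate (15 mm above the bench), at x = +30, y = +105 mm of the fixture; the post is 16 mm in diameter and 30 mm high, steel, smooth; axes as the fixture's
- rail (a point): foot of the steel rail's front face at its middle, on the plate (fixture x = +43, y = +2 mm); axes as the fixture's. The upright face, 90 mm long along y, looks to -x and takes the bar's long side. From 22.5 to 28.5 mm above the plate a lip overhangs the face by 6 mm, 2.5 mm clear of the bar's top, so the bar cannot be set in from above
- clamp_nose (a point): where the clamp's round 12 mm nose comes out of the block (fixture x = +30, y = -61, z = 25 mm); axes as the fixture's. Open it stands 1.5 mm out and leaves 5 mm to the loaded bar's plain end, so the bar swings past only if its vee stays on the post (block to bar: 6.5 mm). Turning the knob drives it 9.5 mm along +y; its spring gives with about 5 N and pushes the bar home on the post
- knob_grip (a point): middle of the knob's wing, on its axis. Black wing 50 long (this frame's x) x 12 thick (y) x 26 mm high (z) on a 40 mm disc whose top is 13 mm below this point. z is the knob's axis, outward from the block's sloped end face: it leans 35 degrees from vertical towards fixture -y. The frame turns with the knob: open, the wing lies nearly along fixture x; locked, straight up the slope, in line with the bar
- clamp_knob (a joint): the knob's angle in rad: 0 open, 1.35 locked (end stop), growing clockwise as seen looking onto the knob (a turn about this frame's -z). A spring detent resists with 0.1 to 0.2 N m; let go before 0.75 rad it springs back to 0, past about 0.85 it clicks over and goes to 1.35 by itself
- micrometer: bystander: outside micrometer lying on the bench right of the fixture, 55 x 158 x 20 mm; origin: centre of its underside
- vee_block: bystander: small steel vee block behind the fixture, 34 x 45 x 36 mm; origin: centre of its underside

How it is judged:
By the outcome, as a careful person would: the job done as asked, in the order asked, and still so for the second after the job is handed in, with the robot touching nothing.
It also fails if it takes over 69 s, if anything falls off the work surface, if the arm or the gripper's body presses on something with over 40 N, if the wrist force passes 120 N, or if a joint passes its speed limit or range.

## Working session

There is one attempt and no reset: what is moved stays moved. The work goes in short steps, Python scripts to look and compute and a tool call to move; the robot and the scene stay as the last step left them, time stands still between calls to the robot, and variables do not carry over. Pictures are saved under pics/ and viewed, and the job is handed in when it is done.

Besides the shell and the picture viewer there is one more tool, called after "Request:" as name(argument=value, ...) on one line, values as JSON. servo_tool: Moves the arm, as the interface text tells. Its arguments: {"type":"object","properties":{"commands":{"type":"array","items":{"type":"array","items":{"type":"array","items":{"type":"number"}}}},"force":{"type":"number"}},"required":["commands"]}

```bash
mkdir -p pics
python3 - <<'E'
from bench import r
import cv2,numpy as np
print(r.sense())
for n in("scene","top"):
    p,d=r.snapshot(n); c=r.calibration(n)
    np.savez(f"pics/{n}0.npz",p=p,d=d,**{k:c[k] for k in c})
    cv2.imwrite(f"pics/{n}0.png",cv2.cvtColor(p,cv2.COLOR_RGB2BGR)); print(n,c)
E
```

```text
{'time': 0.0, 'joint_pos': array([ 5.86462627e+01,  7.51421326e+00,  8.53290749e+01,  2.23936932e-03,
        8.72608872e+01, -4.89370077e+00]), 'qd': array([ 0.04823568, -0.0116197 , -0.03623134,  0.11433969,  0.0062658 ,
       -0.03275524]), 'joint_efforts': array([ 1.64413694e-03, -5.69396245e+01, -5.00552237e+01, -2.67085170e-04,
        1.47448678e-02, -3.05989192e-05]), 'tool_pos': array([267.03506739, 536.69732526, 230.25571085]), 'tcp_rot': array([ 173.8763657 ,   89.89580057, -122.58377984]), 'ft_force': array([ 0.40397944, -0.07652218, -0.11006442]), 'wrist_torque': array([-0.07524334,  0.0081914 ,  0.05131747]), 'finger_gap': 85.28375928199503}
scene {'fx': 487.30850093933776, 'fy': 487.30850093933776, 'cx': 315.3889039433049, 'cy': 195.22507616595044, 'pose': array([[ 7.37193908e-01, -3.23699538e-01,  5.93096747e-01,
        -2.99665043e+02],
       [-6.75422153e-01, -3.77338973e-01,  6.33577316e-01,
        -1.08950889e+03],
       [ 1.87098330e-02, -8.67660019e-01, -4.96805831e-01,
         7.96371544e+02],
       [ 0.00000000e+00,  0.00000000e+00,  0.00000000e+00,
         1.00000000e+00]])}
top {'fx': 492.9978585694241, 'fy': 492.9978585694241, 'cx': 326.1017217295566, 'cy': 197.22307316935823, 'pose': array([[-3.25565893e-03, -9.87634257e-01,  1.56741744e-01,
         2.79463714e+02],
       [-9.99555170e-01,  7.86075821e-03,  2.87692562e-02,
        -1.92085113e+02],
       [-2.96456119e-02, -1.56578358e-01, -9.87220520e-01,
         1.92876005e+03],
       [ 0.00000000e+00,  0.00000000e+00,  0.00000000e+00,
         1.00000000e+00]])}
```

View pics/scene0.png

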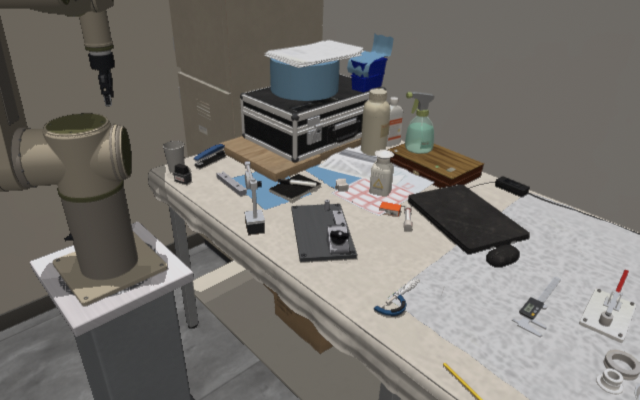

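View pics/top0.png

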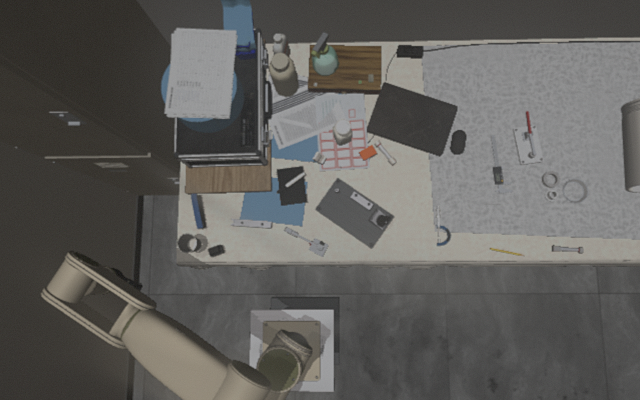

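Run:
```python
import cv2
a=cv2.imread("pics/top0.png")[160:270,170:410]; cv2.imwrite("pics/t0z.png",cv2.resize(a,None,fx=3.3,fy=3.3,interpolation=cv2.INTER_CUBIC))
a=cv2.imread("pics/scene0.png")[150:290,150:370]; cv2.imwrite("pics/s0z.png",cv2.resize(a,None,fx=3.6,fy=3.6,interpolation=cv2.INTER_CUBIC))
```

```text
(no output)
```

View pics/t0z.png

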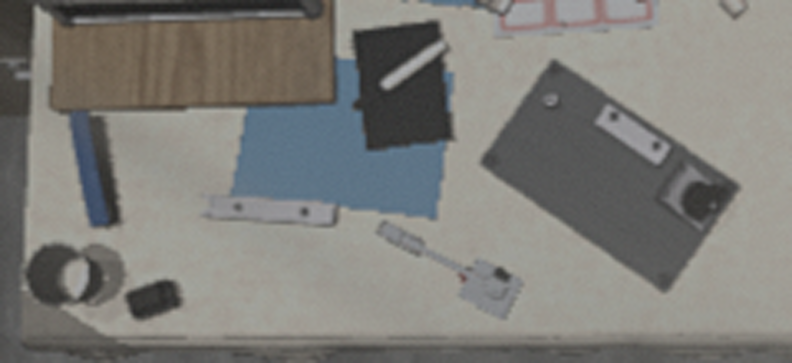

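View pics/s0z.png

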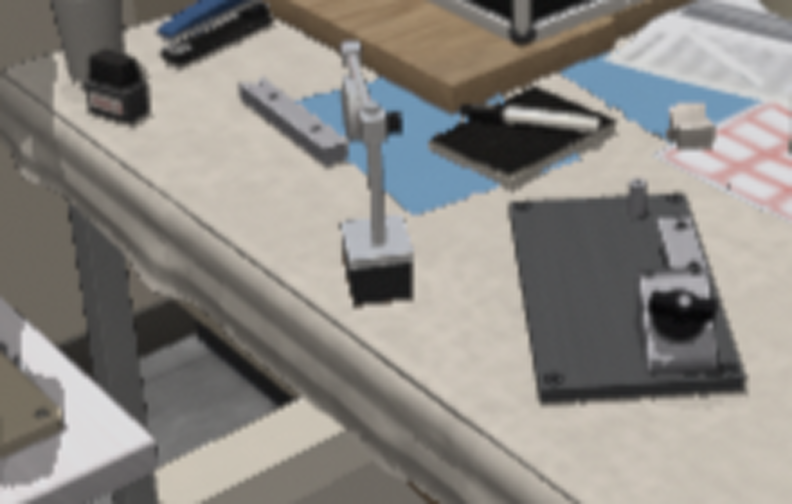

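```bash
cat > h.py <<'E'
import numpy as np,cv2
def load(n,i=0):
    z=np.load(f"pics/{n}{i}.npz"); return {k:z[k] for k in z}
def ray(c,u,v,z):
    d=np.array([(u-c['cx'])/c['fx'],(v-c['cy'])/c['fy'],1.0]); P=c['pose']; w=P[:3,:3]@d; o=P[:3,3]
    return o+w*(z-o[2])/w[2]
def proj(c,X):
    P=c['pose']; q=P[:3,:3].T@(np.asarray(X,float)-P[:3,3]); return np.array([c['fx']*q[0]/q[2]+c['cx'],c['fy']*q[1]/q[2]+c['cy']])
def cloud(c):
    d=c['d']; v,u=np.indices(d.shape); q=np.stack([(u-c['cx'])/c['fx']*d,(v-c['cy'])/c['fy']*d,d],-1)
    X=q@c['pose'][:3,:3].T+c['pose'][:3,3]; X[d<=0]=np.nan; return X
E
python3 - <<'E'
from h import *
t=load('top');s=load('scene')
def z2(n,u,v): return (u/3.3+170,v/3.3+160) if n=='t' else (u/3.6+150,v/3.6+150)
for nm,u,v,z in [('barL',207,208,20),('barR',336,214,20),('h1',238,208,20),('h2',305,212,20),('post',550,99,45),('plL',482,160,15),('plTop',555,60,15),('plR',740,187,15),('plBot',666,291,15)]:
    print(nm,ray(t,*z2('t',u,v),z).round(1))
for nm,u,v,z in [('barL',248,86,20),('barR',338,158,20),('h1',270,98,20),('h2',317,130,20),('post',638,184,45),('plTL',511,204,15),('plBL',542,393,15),('plBR',742,381,15)]:
    print('s',nm,ray(s,*z2('s',u,v),z).round(1))
X=cloud(t);Y=cloud(s)
# depth check
for nm,C,u,v in [('bar',X,252,223),('plate',X,340,220),('table',X,340,250),('bar s',Y,230,184),('plate s',Y,310,230)]: print(nm,C[v,u].round(1))
E
```

```text
barL [483.2 229.3  20. ]
barR [475.1  75.7  20. ]
h1 [483.  192.3  20. ]
h2 [477.7 112.5  20. ]
post [ 606.6 -178.3   45. ]
plL [538.9 -96.8  15. ]
plTop [ 659.2 -184.3   15. ]
plR [ 504.6 -401.4   15. ]
plBot [ 382.8 -312.1   15. ]
s barL [474.6 226.2  20. ]
s barR [459.   56.2  20. ]
s h1 [476.9 191.9  20. ]
s h2 [474.5 111.2  20. ]
s post [ 600.3 -181.3   45. ]
s plTL [529.9 -98.3  15. ]
s plBL [ 375.5 -316.6   15. ]
s plBR [ 496.3 -402.6   15. ]
bar [482.2 152.5  25.8]
plate [ 492.8 -190.3   16.2]
table [ 377.  -189.3    3.2]
bar s [465.1 144.5  17.5]
plate s [ 488.6 -227.9   12.2]
```

Run:
```python
from h import *
for n,(y0,y1,x0,x1) in {'top':(215,235,225,285),'scene':(165,200,210,255)}.items():
    p=load(n)['p']; g=p[y0:y1,x0:x1].astype(int)
    a=cv2.resize(p[y0:y1,x0:x1][:,:,::-1],None,fx=13,fy=13,interpolation=cv2.INTER_NEAREST); cv2.imwrite(f'pics/{n}bar.png',a)
p=load('top')['p'][170:255,308:402]; cv2.imwrite('pics/topfix.png',cv2.resize(p[:,:,::-1],None,fx=8,fy=7,interpolation=cv2.INTER_NEAREST))
p=load('scene')['p'][195:265,285:362]; cv2.imwrite('pics/scenefix.png',cv2.resize(p[:,:,::-1],None,fx=8,fy=8,interpolation=cv2.INTER_NEAREST))
```

```text
(no output)
```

View pics/topbar.png

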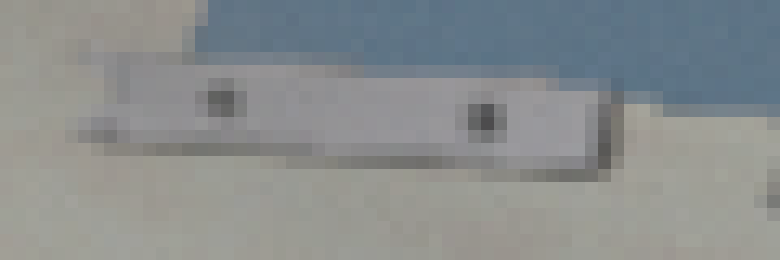

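View pics/scenebar.png

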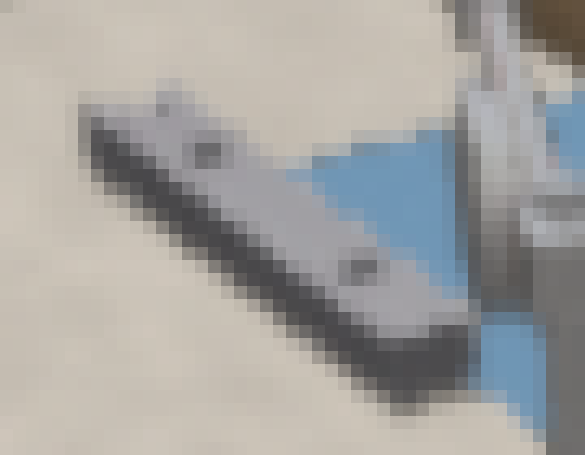

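View pics/topfix.png

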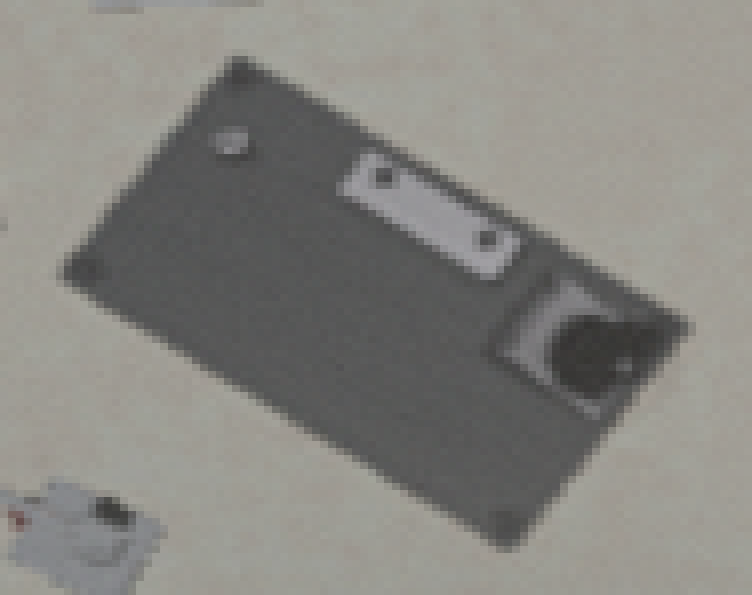

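View pics/scenefix.png

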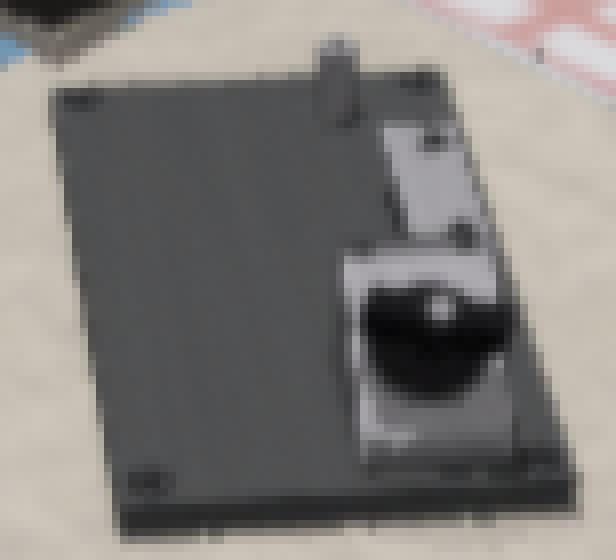

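```bash
cat > fit.py <<'E'
from h import *
def fix(n,i=0,verbose=True):
    c=load(n,i); g=cv2.cvtColor(c['p'],cv2.COLOR_RGB2GRAY)
    x0,y0,x1,y1={'top':(308,170,402,255),'scene':(285,195,362,265)}[n]
    k=8; up=cv2.resize(g[y0:y1,x0:x1],None,fx=k,fy=k,interpolation=cv2.INTER_CUBIC)
    pl=g[215:222,340:350] if n=='top' else g[225:235,300:315]
    th=(np.median(pl)+np.median(up[up>np.median(pl)+40]))/2
    m=(up<th).astype(np.uint8); 
    nn,l,st,_=cv2.connectedComponentsWithStats(m); b=1+np.argmax(st[1:,4]); m=(l==b).astype(np.uint8)
    cs,_=cv2.findContours(m,cv2.RETR_EXTERNAL,cv2.CHAIN_APPROX_NONE); C=max(cs,key=cv2.contourArea)[:,0].astype(float)
    C=(C+.5)/k-.5+[x0,y0]
    return c,C
if __name__=="__main__":
    # approx fixture pose (iter): minimize distance of contour pts, cast to plane, to rectangle sides
    from scipy.optimize import least_squares
    for n in('top','scene'):
        c,C=fix(n)
        cam=c['pose'][:3,3]
        P15=np.array([ray(c,u,v,15) for u,v in C]);P0=np.array([ray(c,u,v,0) for u,v in C])
        def tof(P,q): 
            ca,sa=np.cos(q[2]),np.sin(q[2]); d=P[:,:2]-q[:2]; return np.stack([d@[ca,sa],d@[-sa,ca]],-1)
        def res(q):
            cf=tof(cam[None],q)[0]
            e=[]
            for ax,h in((0,77.5),(1,135)):
                for sg in(-1,1):
                    z0=sg*cf[ax]>h  # camera beyond that side: sees the side face, bottom edge
                    F=tof(P0 if z0 else P15,q); o=1-ax; ho=135 if ax==0 else 77.5
                    d=F[:,ax]*sg-h
                    sel=(abs(d)<12)&(abs(F[:,o])<ho-15); e.append(np.where(sel,d,0))
            return np.concatenate(e)
        q=np.array([521,-249,np.radians(-36)])
        for _ in range(3):
            s=least_squares(res,q,loss='soft_l1',f_scale=1.0,diff_step=1e-6); q=s.x
        r_=s.fun[s.fun!=0]
        print(n,q[:2].round(2),np.degrees(q[2]).round(2),len(r_),np.std(r_).round(2))
        N=len(C)
        for j in range(4):
            e=s.fun[j*N:(j+1)*N]; e=e[e!=0]; print('  side',j,len(e),np.median(e).round(2))
        ca,sa=np.cos(q[2]),np.sin(q[2]); post=q[:2]+[ca*30-sa*105,sa*30+ca*105]; print('  post',post.round(1),'px of top',proj(c,[*post,45]).round(1))
E
python3 fit.py
```

```text
top [ 197.45 -706.61] -35.22 0 nan
  side 0 0 nan
  side 1 0 nan
  side 2 0 nan
  side 3 0 nan
  post [ 282.5 -638.1] px of top [460.  274.2]
scene [126.04 191.91] -319.69 0 nan
  side 0 0 nan
  side 1 0 nan
  side 2 0 nan
  side 3 0 nan
  post [ 81.  291.4] px of top [ 95.2 197.8]
  ret = _var(a, axis=axis, dtype=dtype, out=out, ddof=ddof,
  arrmean = um.true_divide(arrmean, div, out=arrmean,
  ret = ret.dtype.type(ret / rcount)
  return _methods._mean(a, axis=axis, dtype=dtype,
  ret = ret.dtype.type(ret / rcount)
```

```bash
python3 - <<'E'
s=open('fit.py').read()
a=s.index("        def res(q):"); b=s.index("        ca,sa=np.cos(q[2]),np.sin(q[2]); post")
new='''        def sides(q):
            cf=tof(cam[None],q)[0]; out=[]
            for ax,h in((0,77.5),(1,135)):
                for sg in(-1,1):
                    P=P0 if sg*cf[ax]>h else P15; F=tof(P,q); o=1-ax; ho=135 if ax==0 else 77.5
                    sel=(abs(F[:,ax]*sg-h)<12)&(abs(F[:,o])<ho-12); out.append((P[sel],ax,sg,h))
            return out
        q=np.array([521,-249,np.radians(-36)])
        for _ in range(5):
            S=sides(q)
            f=lambda q:np.concatenate([(tof(P,q)[:,ax]*sg-h) for P,ax,sg,h in S])
            q=least_squares(f,q,loss='soft_l1',x_scale=[1,1,.01]).x
        print(n,q[:2].round(2),np.degrees(q[2]).round(2),[(len(P),np.median(tof(P,q)[:,ax]*sg-h).round(2)) for P,ax,sg,h in S])
'''
open('fit.py','w').write(s[:a]+new+s[b:])
E
python3 fit.py
```

```text
top [ 522.75 -245.89] -35.28 [(416, np.float64(-0.24)), (417, np.float64(-0.2)), (223, np.float64(0.11)), (216, np.float64(0.1))]
  post [ 607.9 -177.5] px of top [336.5 189.7]
scene [ 517.45 -244.87] -35.2 [(386, np.float64(-0.57)), (375, np.float64(-0.65)), (389, np.float64(-0.56)), (312, np.float64(-1.09))]
  post [ 602.5 -176.4] px of top [326.6 200.3]
```

Run:
```python
from h import *
for n in('top','scene'):
    c=load(n);X=cloud(c);p=c['p'].astype(int)
    m=(X[...,0]>370)&(X[...,0]<700)&(X[...,1]>-450)&(X[...,1]<260)&(abs(X[...,2])<9)&(p.min(-1)>120)
    Q=X[m]; A=np.c_[Q[:,0]-520,Q[:,1]+100,np.ones(len(Q))]
    k,*_=np.linalg.lstsq(A,Q[:,2],rcond=None); print(n,len(Q),k,np.std(Q[:,2]-A@k))
    dx=X[...,0]-522;dy=X[...,1]+246;a=np.radians(-35.2);fx=dx*np.cos(a)+dy*np.sin(a);fy=-dx*np.sin(a)+dy*np.cos(a)
    m=(abs(fx+35)<30)&(abs(fy)<110); print('plate z',np.nanmedian(X[m][:,2]),m.sum())
```

```text
top 7163 [-2.64557837e-04 -6.56341548e-04 -6.75312488e-01] 4.205450164566667
plate z 14.608528044310901 864
scene 7109 [-5.30680571e-04  5.64114890e-04 -1.61159454e+00] 1.765889472118327
plate z -489.82568052589 1948
```

Run:
```python
from h import *
from scipy.spatial.transform import Rotation as R
print(R.from_euler('xyz',[173.8763657,89.89580057,-122.58377984],degrees=True).as_matrix().round(3))
for n in('top','scene'):
    X=cloud(load(n))
    m=(X[...,0]>330)&(X[...,0]<470)&(X[...,1]>-170)&(X[...,1]<90)&(X[...,2]>25)&(X[...,2]<400)
    Q=X[m]; print(n,len(Q)); 
    Q=Q[np.argsort(Q[:,2])]; print(Q[::max(1,len(Q)//28)].round(0))
```

```text
[[-0.001 -0.895  0.446]
 [-0.002  0.446  0.895]
 [-1.     0.    -0.002]]
top 335
[[ 403.  -70.   25.]
 [ 391. -102.   40.]
 [ 387.  -86.   42.]
 [ 356. -113.   43.]
 [ 368.  -94.   45.]
 [ 387. -132.   46.]
 [ 379.  -91.   47.]
 [ 356. -117.   47.]
 [ 402. -102.   48.]
 [ 383.  -79.   49.]
 [ 368.  -91.   50.]
 [ 390. -133.   51.]
 [ 375. -102.   53.]
 [ 375.  -95.   54.]
 [ 367. -102.   58.]
 [ 434.  -35.  117.]
 [ 437.  -29.  126.]
 [ 430.  -11.  132.]
 [ 428.  -20.  149.]
 [ 373. -111.  153.]
 [ 406.  -68.  155.]
 [ 417.  -57.  156.]
 [ 409.  -57.  157.]
 [ 384. -104.  159.]
 [ 391. -132.  160.]
 [ 409.  -61.  161.]
 [ 434.  -14.  163.]
 [ 434.  -18.  165.]
 [ 430.   -7.  166.]
 [ 397. -122.  168.]
 [ 386. -122.  174.]]
scene 658
[[ 378. -137.   25.]
 [ 350. -123.   30.]
 [ 376. -132.   34.]
 [ 380. -136.   37.]
 [ 354. -104.   43.]
 [ 410.  -92.   45.]
 [ 394. -117.   46.]
 [ 373.  -93.   46.]
 [ 360. -125.   47.]
 [ 361. -106.   47.]
 [ 402. -107.   48.]
 [ 366.  -84.   49.]
 [ 372. -114.   50.]
 [ 375. -121.   63.]
 [ 423.  -16.   81.]
 [ 424.  -26.   92.]
 [ 422.  -29.  101.]
 [ 424.  -28.  110.]
 [ 374. -121.  118.]
 [ 423.  -15.  125.]
 [ 375. -117.  132.]
 [ 391. -128.  147.]
 [ 383. -126.  152.]
 [ 397.  -69.  155.]
 [ 410.  -52.  157.]
 [ 438.  -12.  159.]
 [ 386. -127.  161.]
 [ 440.  -10.  164.]
 [ 382. -118.  168.]]
```

```bash
cat >> h.py <<'E'
def dark(c,u,v,w=3):
    g=cv2.cvtColor(c['p'],cv2.COLOR_RGB2GRAY).astype(float)
    u0,v0=int(round(u)),int(round(v)); P=g[v0-w:v0+w+1,u0-w:u0+w+1]; W=np.clip(np.median(P)-12-P,0,None)
    W[abs(np.indices(W.shape)-w).max(0)>2]=0
    yy,xx=np.indices(P.shape); return (W*xx).sum()/W.sum()+u0-w,(W*yy).sum()/W.sum()+v0-w
E
python3 - <<'E'
from h import *
t=load('top');s=load('scene')
for c,pts in((t,[(225+220/13,215+98/13),(225+487/13,215+118/13)]),(s,[(210+207/13,165+150/13),(210+364/13,165+265/13)])):
    H=[]
    for u,v in pts:
        q=dark(c,u-.5,v-.5,2); H.append(ray(c,*q,20)); print((u-.5,v-.5),np.round(q,2),H[-1].round(1))
    d=H[0]-H[1]; print('mid',((H[0]+H[1])/2).round(1),'len',np.hypot(*d[:2]).round(1),'yaw',(np.degrees(np.arctan2(d[1],d[0]))-90).round(2))
E
```

```text
(241.42307692307693, 222.03846153846155) [241.66 222.34] [485.7 194.2  20. ]
(261.96153846153845, 223.57692307692307) [261.8 223.7] [479.9 115.   20. ]
mid [482.8 154.6  20. ] len 79.4 yaw -4.24
(225.42307692307693, 176.03846153846155) [225.44 176.37] [481.5 196.2  20. ]
(237.5, 184.8846153846154) [237.24 185.31] [475.6 117.5  20. ]
mid [478.5 156.8  20. ] len 78.9 yaw -4.24
```

```bash
cat >> h.py <<'E'
from scipy.spatial.transform import Rotation as Rot
def cur(r):
    s=r.sense(); return s,np.array(s['tool_pos']),Rot.from_euler('xyz',s['tcp_rot'],degrees=True)
def down(head): # tool pointing down, jaw axis heading deg
    a=np.radians(head); x=np.array([0,0,-1.]); z=np.array([np.cos(a),np.sin(a),0]); return Rot.from_matrix(np.stack([x,np.cross(z,x),z],1))
def delta(r,pos,rot):
    s,p,R=cur(r); sh=R.inv().apply(np.array(pos)-p)/10; tv=(R.inv()*rot).as_rotvec(degrees=True)
    print('t',round(s['time'],2),'at',p.round(1),'q',np.round(s['joint_pos'],1),'F',np.round(s['ft_force'],1),'gap',round(s['finger_gap'],1)); print('shift cm',sh.round(2),'turn',tv.round(2)); return sh,tv
E
python3 - <<'E'
from h import *; from bench import r
delta(r,[481,155,120],down(-4.2))
E
```

```text
t 0.1 at [267.1 536.7 230.3] q [58.6  7.5 85.3 -0.  87.3 -4.9] F [ 0.3 -0.3  1. ] gap 85.5
shift cm [ 11.07 -36.16 -24.62] turn [ 6.774e+01 -9.000e-02  5.000e-02]
```

Request:
servo_tool(commands=[[[0,0,-4.5,-3.1,8.5,0,0],[0,0,-9,-6.2,17,0,0],[0,0,-13.5,-9.2,25.5,0,0],[0,0,-18,-12.3,34,0,0],[0,0,-22.5,-15.4,42.5,0,0],[0,0,-27,-18.5,51,0,0],[0,2,-31.5,-21.6,59.5,0,0],[0,5,-36.2,-24.6,67.7,0,0]]])

```text
time: 0.9
tool_pos: [461.6, 191.1, 200.8]
tcp_rot: [20.0, 89.8, 15.4]
ft_force: [1.5, 1.0, -0.7]
finger_gap: 85.8
```

Run:
```python
from h import *; from bench import r
delta(r,[481,155,60],down(-4.2))
```

```text
t 0.9 at [461.6 191.1 200.8] q [ 16.6  -7.5 103.4  -0.   83.9  21.1] F [ 1.5  1.  -0.7] gap 85.8
shift cm [14.08 -3.47  2.18] turn [-0.32  0.17 -0.06]
```

Request:
servo_tool(commands=[[[0,0,0,0,0,0,0],[0,4,0,0,0,0,0],[0,8,0,0,0,0,0],[0,11,0,0,0,0,0],[0,11,0,0,0,0,0],[0,11,0,0,0,0,0]]])

```text
time: 1.5
tool_pos: [459.6, 193.2, 90.0]
tcp_rot: [-163.4, 89.9, -167.6]
ft_force: [1.4, 0.6, 0.9]
finger_gap: 85.4
```

```bash
cat > snap.py <<'E'
import sys; from h import *; from bench import r
def snap(i,boxes):
    for n in boxes:
        p,d=r.snapshot(n); c=r.calibration(n); np.savez(f"pics/{n}{i}.npz",p=p,d=d,**c)
        x0,y0,x1,y1=boxes[n]; k=min(800/(x1-x0),600/(y1-y0)); k=int(k)
        cv2.imwrite(f"pics/{n}{i}.png",cv2.resize(p[y0:y1,x0:x1][:,:,::-1],None,fx=k,fy=k,interpolation=cv2.INTER_CUBIC)); print(n,'zoom',k,'org',x0,y0)
E
python3 - <<'E'
from snap import *
delta(r,[481,155,5],down(-4.2))
snap(1,{'scene':(190,130,270,210),'top':(210,190,310,260)})
E
```

```text
t 1.5 at [459.6 193.2  90. ] q [ 16.9  -1.5 109.8   0.   71.8  21. ] F [1.4 0.6 0.9] gap 85.4
shift cm [ 8.5  -3.65  2.42] turn [ 0.09 -0.08  0.02]
scene zoom 7 org 190 130
top zoom 8 org 210 190
```

View pics/scene1.png

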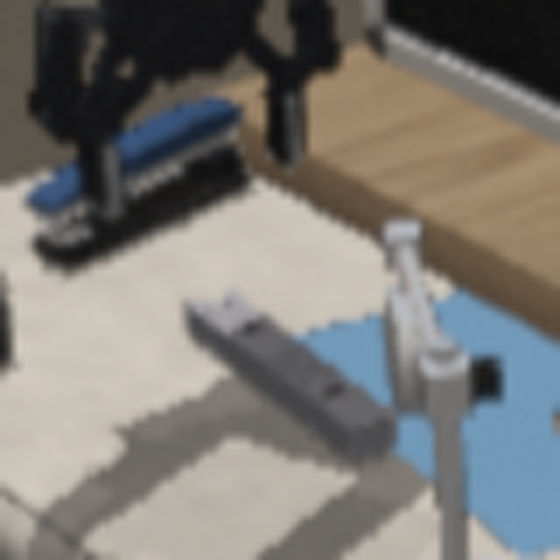

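View pics/top1.png

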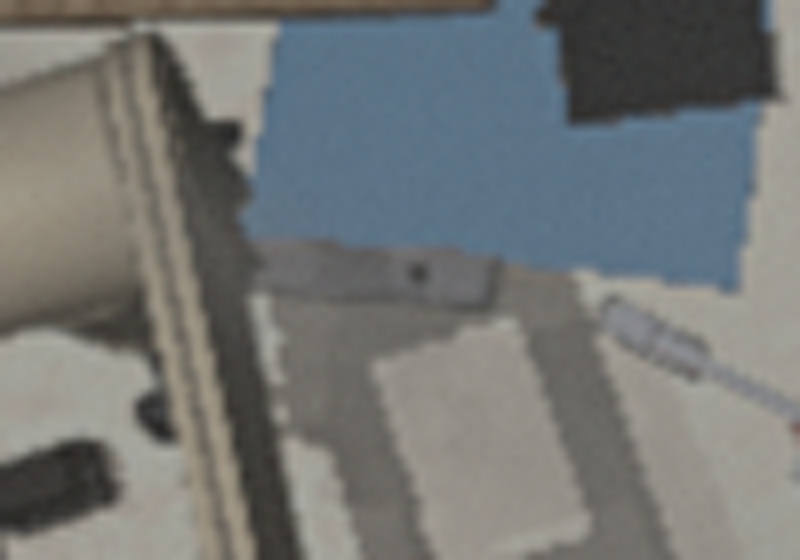

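Request:
servo_tool(commands=[[[0,0,-3.6,2.4,0,0,0],[0,4.5,-3.6,2.4,0,0,0],[0,4.5,-3.6,2.4,0,0,0],[0,4.5,-3.6,2.4,0,0,0]]])

```text
time: 2.0
tool_pos: [481.4, 155.5, 45.8]
tcp_rot: [171.2, 90.0, 167.0]
ft_force: [-0.6, -0.1, -0.0]
finger_gap: 85.4
```

Run:
```python
from snap import *
delta(r,[481,155,5],down(-4.2))
snap(2,{'scene':(190,130,270,210),'top':(210,190,310,260)})
c=load('scene',2)
for h in(42.6,-42.6):
  a=np.radians(-4.2); p=np.array(r.sense()['tool_pos'])+[h*np.cos(a),h*np.sin(a),13]; print((proj(c,p)-[190,130])*7)
```

```text
t 2.0 at [481.4 155.5  45.8] q [ 12.1   3.1 110.3   0.   66.7  16.2] F [-0.6 -0.1 -0. ] gap 85.4
shift cm [ 4.08 -0.05 -0.04] turn [ 0.04 -0.03 -0.  ]
scene zoom 7 org 190 130
top zoom 8 org 210 190
[369.23712345 254.5506154 ]
[211.52913693 302.43308425]
```

View pics/scene2.png

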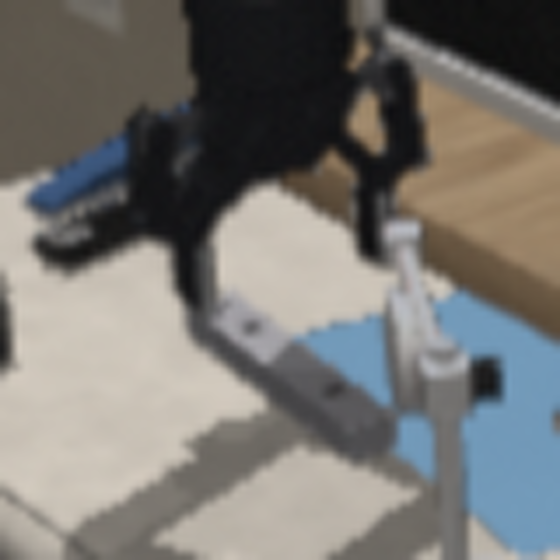

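Request:
servo_tool(commands=[[[0,2,0,0,0,0,0],[0,4,0,0,0,0,0],[0,4,0,0,0,0,0],[255,4,0,0,0,0,0],[255,4,0,0,0,0,0],[255,4,0,0,0,0,0],[255,4,0,0,0,0,0],[255,4,0,0,0,0,0]]], force=50)

```text
time: 2.9
tool_pos: [482.3, 155.5, 5.9]
tcp_rot: [18.8, 89.9, 14.7]
ft_force: [-1.6, -1.0, 6.9]
finger_gap: 24.8
```

Run:
```python
from snap import *
delta(r,[481,155,5],down(-4.2))
snap(3,{'scene':(190,130,270,210)})
```

```text
t 2.9 at [482.3 155.5   5.9] q [ 12.1   6.8 111.2   0.   61.9  16.2] F [-1.6 -1.   6.9] gap 24.8
shift cm [ 0.09 -0.06 -0.12] turn [ 0.04  0.1  -0.03]
scene zoom 7 org 190 130
```

View pics/scene3.png

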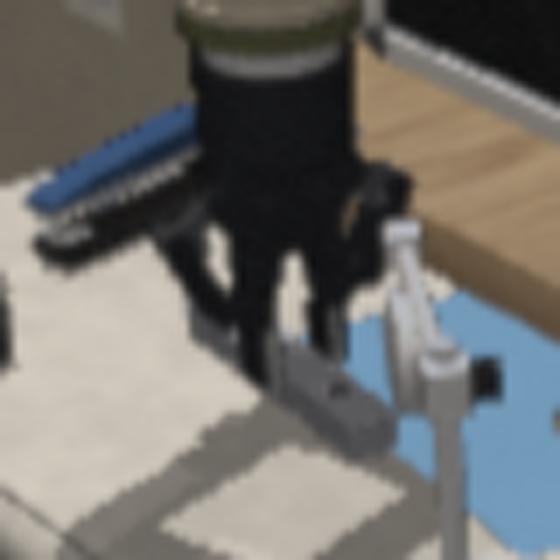

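Request:
servo_tool(commands=[[[255,-2,0,0,0,0,0],[255,-6,0,0,0,0,0],[255,-11,0,0,0,0,0],[255,-16,0,0,0,0,0],[255,-20,0,0,0,0,0],[255,-20,0,0,0,0,0]]])

```text
time: 3.55
tool_pos: [485.0, 156.0, 212.2]
tcp_rot: [16.0, 89.3, 11.8]
ft_force: [0.7, 0.0, -2.7]
finger_gap: 24.9
```

Run:
```python
from snap import *
a=np.radians(60.2); d=np.array([np.sin(a),np.cos(a)]); post=np.array([605,-177]); c=post-d*104.3; print(c)
delta(r,[*c,205],down(-60.2))
```

```text
[ 514.49206321 -228.83438414]
t 3.55 at [485.  156.  212.2] q [ 12.1  -6.8 101.6  -0.   84.5  16.2] F [ 0.7  0.  -2.7] gap 24.9
shift cm [  0.66 -38.17   5.73] turn [56.04  0.49 -0.48]
```

Request:
servo_tool(commands=[[[255,0,-4.6,0.7,7,0,0],[255,0,-9.3,1.4,14,0,0],[255,0,-14,2.1,21,0,0],[255,0,-18.6,2.8,28,0,0],[255,0,-23.3,3.5,35,0,0],[255,0,-28,4.2,42,0,0],[255,0,-32.6,4.9,49,0,0],[255,0,-37,5.6,56,0,0]]])

```text
time: 4.35
tool_pos: [509.4, -219.6, 203.1]
tcp_rot: [-148.2, 89.9, 151.3]
ft_force: [0.9, -0.0, -2.5]
finger_gap: 24.6
```

Request:
servo_tool(commands=[[[255,0,0,0,0,0,0],[255,0,0,0,0,0,0],[255,0,0,0,0,0,0]]])

```text
time: 4.65
tool_pos: [509.8, -216.9, 203.6]
tcp_rot: [-159.0, 89.9, 140.9]
ft_force: [0.4, 0.6, -2.8]
finger_gap: 24.6
```

Run:
```python
from snap import *
delta(r,[514.5,-228.8,60],down(-60.2))
```

```text
t 4.65 at [ 509.8 -216.9  203.6] q [-28.4   1.3  94.6   0.   84.2  31.7] F [ 0.4  0.6 -2.8] gap 24.6
shift cm [14.35 -0.18  1.3 ] turn [ 0.1  -0.12  0.05]
```

Request:
servo_tool(commands=[[[255,4,0,1.3,0,0,0],[255,8,-0.2,1.3,0,0,0],[255,12,-0.2,1.3,0,0,0],[255,14,-0.2,1.3,0,0,0],[255,14,-0.2,1.3,0,0,0],[255,14,-0.2,1.3,0,0,0]]])

```text
time: 5.25
tool_pos: [515.4, -229.0, 65.2]
tcp_rot: [-166.5, 90.0, 133.4]
ft_force: [-0.0, -0.8, -2.3]
finger_gap: 24.3
```

Run:
```python
from snap import *
delta(r,[514.5,-228.8,60],down(-60.2))
snap(4,{'scene':(280,170,370,250),'top':(300,170,400,245)})
```

```text
t 5.25 at [ 515.4 -229.    65.2] q [-29.2  10.1 100.4   0.   69.5  30.9] F [-0.  -0.8 -2.3] gap 24.3
shift cm [ 0.52 -0.07 -0.06] turn [ 0.15 -0.02  0.01]
scene zoom 7 org 280 170
top zoom 8 org 300 170
```

View pics/scene4.png

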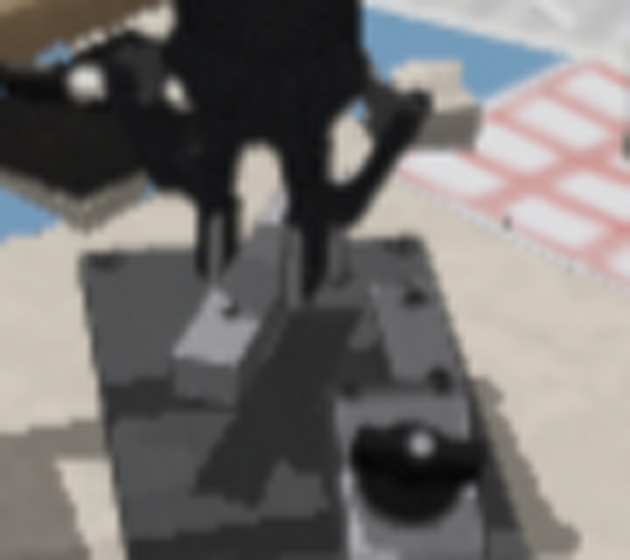

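View pics/top4.png

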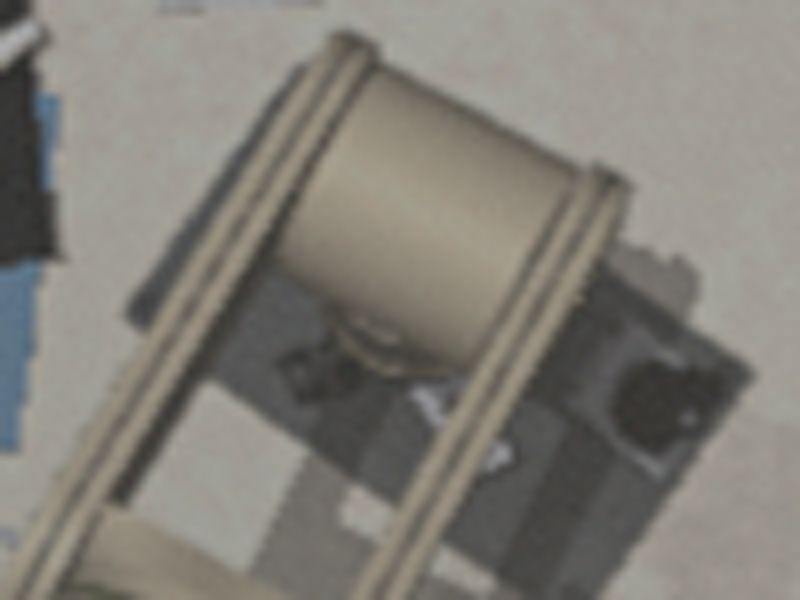

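Run:
```python
from snap import *
c=load('scene',4)
u,v=280+232/7-.5,170+308/7-.5
q=dark(c,u,v,2); print((u,v),q)
for z in(77,79.5,82): print(z,ray(c,*q,z).round(1))
print('expect hole',(np.array([515.4,-229])-39.5*np.array([.868,.497])).round(1))
d=ray(c,*q,79.5)
# butt top edge corners
for u,v in((178,355),(240,365)): print(ray(c,280+u/7-.5,170+v/7-.5,79.5).round(1))
a=np.array([515.4,-229])-80*np.array([.868,.497]); b=np.array([.497,-.868])*13; print('expect butt corners',a-b,a+b)
# knob wing
```

```text
(312.64285714285717, 213.5) (np.float64(313.4120879120879), np.float64(213.21428571428572))
77 [ 486.7 -243.    77. ]
79.5 [ 484.  -245.9   79.5]
82 [ 481.2 -248.9   82. ]
expect hole [ 481.1 -248.6]
[ 442.3 -257.5   79.5]
[ 455.7 -278.5   79.5]
expect butt corners [ 439.499 -257.476] [ 452.421 -280.044]
```

Request:
servo_tool(commands=[[[255,2,0,-0.1,0,0,0],[255,3.5,0,-0.1,0,0,0],[255,4.1,0,-0.1,0,0,0],[255,4.2,0,-0.1,0,0,0],[255,4.3,0,-0.1,0,0,0],[255,4.3,0,-0.1,0,0,0]]])

```text
time: 5.95
tool_pos: [515.2, -229.5, 22.5]
tcp_rot: [31.0, 89.9, -29.2]
ft_force: [0.3, 0.5, -2.2]
finger_gap: 24.6
```

Run:
```python
from snap import *
delta(r,[514.5,-228.8,21],down(-60.2))
snap(5,{'scene':(280,170,370,250)})
```

```text
t 5.95 at [ 515.2 -229.5   22.5] q [-29.2  13.4 101.6   0.   64.9  30.9] F [ 0.3  0.5 -2.2] gap 24.6
shift cm [ 0.15 -0.02 -0.1 ] turn [ 0.04  0.05 -0.03]
scene zoom 7 org 280 170
```

View pics/scene5.png

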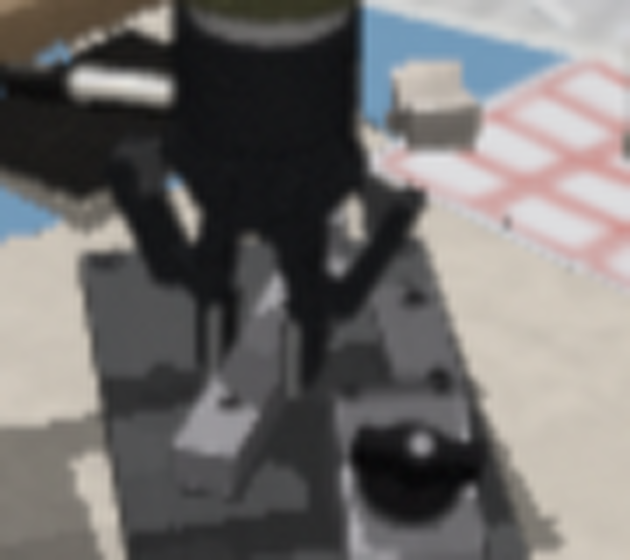

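Run:
```python
from snap import *
c=load('scene',5)
q=dark(c,280+230/7-.5,170+400/7-.5,2); print(q)
h=ray(c,*q,36.6); dr=np.array([.868,.497]); n=np.array([.497,-.868])
print(h.round(1),'exp',np.array([515.2,-229.5])-39.5*dr)
post=np.array([602.5,-176.4]); v=post-(h[:2]+dr*(39.5+79.3)); print('to go along',v@dr,'cross',v@n)
```

```text
(np.float64(312.97115384615387), np.float64(226.46153846153845))
[ 482.3 -246.9   36.6] exp [ 480.914  -249.1315]
to go along 20.4891430444468 cross -1.4965279676905983
```

Request:
servo_tool(commands=[[[255,0,0.5,-0.15,0,0,0],[255,0,1.0,-0.15,0,0,0],[255,0.1,1.4,-0.15,0,0,0],[255,0.1,1.6,-0.15,0,0,0],[255,0.1,1.7,-0.15,0,0,0],[255,0.1,1.7,-0.15,0,0,0]]])

```text
time: 6.6
tool_pos: [529.0, -219.4, 21.0]
tcp_rot: [52.3, 90.0, -7.8]
ft_force: [0.5, 0.7, -0.8]
finger_gap: 24.6
```

Request:
servo_tool(commands=[[[255,0,0.1,0,0,0,0],[255,0,0.2,0,0,0,0],[255,0,0.2,0,0,0,0]]])

```text
time: 6.9
tool_pos: [530.5, -218.6, 20.9]
tcp_rot: [16.7, 90.0, -43.5]
ft_force: [-1.2, -1.3, -0.1]
finger_gap: 24.6
```

Request:
servo_tool(commands=[[[255,0,0.1,0,0,0,0],[255,0,0.2,0,0,0,0],[255,0,0.2,0,0,0,0]]])

```text
time: 7.2
tool_pos: [532.1, -217.7, 20.9]
tcp_rot: [-56.0, 90.0, -116.2]
ft_force: [-4.5, -2.0, 2.7]
finger_gap: 24.6
```

Request:
servo_tool(commands=[[[255,0,0.1,0,0,0,0],[255,0,0.2,0,0,0,0],[255,0,0.2,0,0,0,0]]])

```text
time: 7.5
tool_pos: [532.5, -217.6, 20.9]
tcp_rot: [-93.8, 89.8, -153.9]
ft_force: [-10.9, -6.0, 7.2]
finger_gap: 24.9
```

Request:
servo_tool(commands=[[[140,0,-0.05,0,0,0,0],[140,0,-0.1,0,0,0,0],[140,0,-0.1,0,0,0,0],[140,0,-0.1,0,0,0,0]]])

```text
time: 7.9
tool_pos: [533.2, -216.7, 20.7]
tcp_rot: [99.6, 90.0, 39.5]
ft_force: [-0.3, 0.7, -0.2]
finger_gap: 38.5
```

Run:
```python
from snap import *
delta(r,[531,-218,21],down(-60.2))
snap(6,{'scene':(280,170,370,250)})
```

```text
t 7.9 at [ 533.2 -216.7   20.7] q [-27.2  15.2  99.6   0.   65.1  32.9] F [-0.3  0.7 -0.2] gap 38.5
shift cm [-0.03 -0.25  0.01] turn [ 0.05 -0.   -0.02]
scene zoom 7 org 280 170
```

View pics/scene6.png

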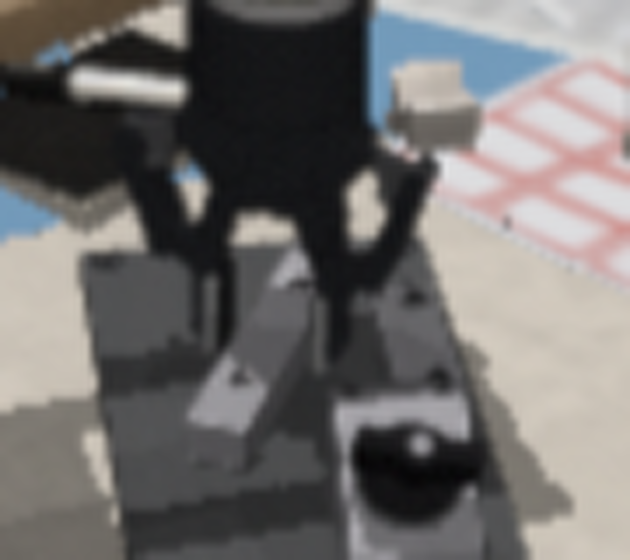

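Request:
servo_tool(commands=[[[140,-2,0,0,0,0,0],[140,-5,-1,-0.5,0,0,0],[140,-8,-2,-3,0,0,0],[255,-8,-4,-7,0,0,0],[255,-8,-4,-7,0,0,0],[255,-8,-4,-7,0,0,0]]])

```text
time: 8.55
tool_pos: [462.8, -175.4, 100.6]
tcp_rot: [96.6, 90.0, 36.5]
ft_force: [1.0, -0.5, 0.3]
finger_gap: -0.2
```

Run:
```python
from snap import *
snap(7,{'scene':(280,170,370,250),'top':(300,170,400,245)})
delta(r,[531,-218,21],down(-60.2))
```

```text
scene zoom 7 org 280 170
top zoom 8 org 300 170
t 8.65 at [ 464.4 -176.6  101.3] q [-26.7  -2.7 109.7   0.   72.9  33.4] F [ 0.1 -0.3  0.6] gap 0.2
shift cm [8.04 3.71 6.9 ] turn [ 0.04  0.07 -0.05]
```

View pics/scene7.png

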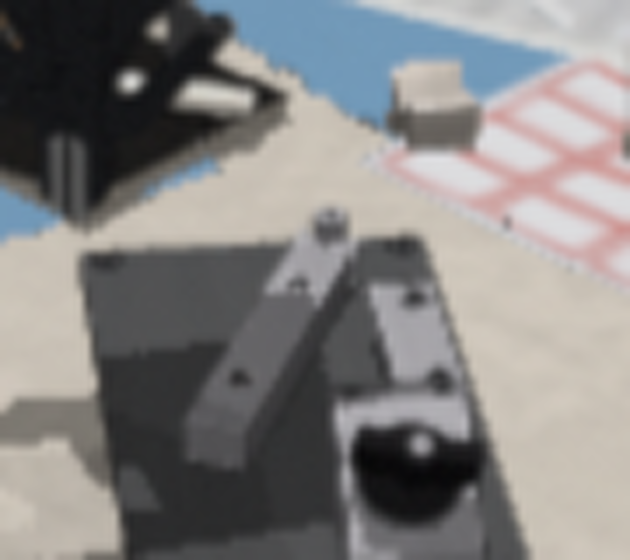

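View pics/top7.png

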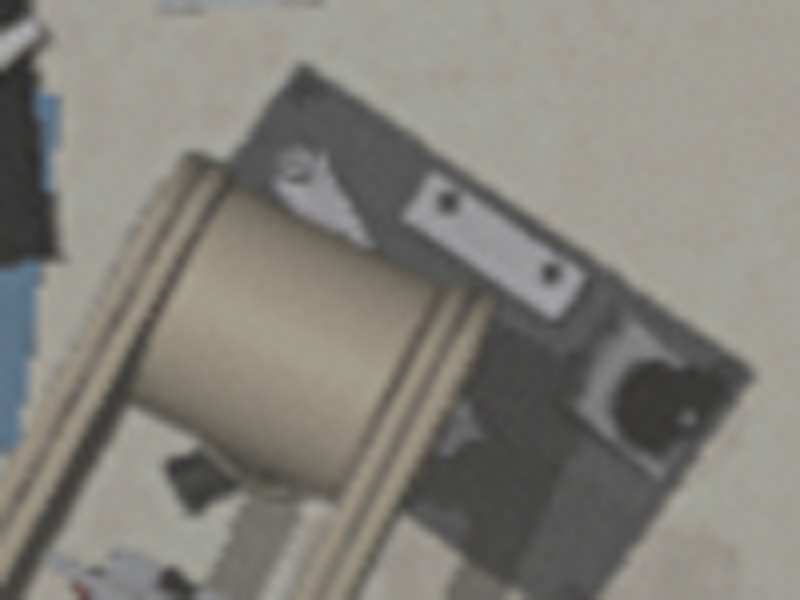

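```bash
cat > barpose.py <<'E'
from h import *
def bp(i,pts,z=35,off=(0,0)):
    c=load('scene',i); H=[]
    for u,v in pts:
        q=dark(c,280+u/7-.5,170+v/7-.5,2); H.append(ray(c,*q,z)[:2]); print(np.round(q,1),H[-1].round(1))
    d=H[0]-H[1]; m=(H[0]+H[1])/2; L=np.hypot(*d); d/=L
    print('mid',m.round(1),'len',L.round(1),'a',np.degrees(np.arctan2(d[0],d[1])).round(2),'vee',(m+79.3*d).round(1))
E
python3 - <<'E'
from barpose import *
bp(7,[(298,283),(240,378)]); bp(6,[(298,281),(240,378)])
P=np.array([603.2,-177.1])
for a,d,w in((60.2,80,40),(60.2,80,30),(35.2,78,28)):
    b=np.radians(a);print(a,d,w,(P-d*np.array([np.sin(b),np.cos(b)])-w*np.array([np.cos(b),-np.sin(b)])).round(1))
from bench import r
b=np.radians(60.2); delta(r,[*(P-80*np.array([np.sin(b),np.cos(b)])-42*np.array([np.cos(b),-np.sin(b)])),22],down(-60.2))
E
```

```text
[322.  211.1] [ 560.  -201.3]
[313.7 223.6] [ 495.6 -235.5]
mid [ 527.8 -218.4] len 72.9 a 62.06 vee [ 597.9 -181.2]
[323.4 210. ] [ 567.3 -199.9]
[314.1 223.1] [ 498.1 -234.6]
mid [ 532.7 -217.3] len 77.5 a 63.39 vee [ 603.6 -181.7]
60.2 80 40 [ 513.9 -182.1]
60.2 80 30 [ 518.9 -190.8]
35.2 78 28 [ 535.4 -224.7]
t 8.65 at [ 464.4 -176.6  101.3] q [-26.7  -2.7 109.7   0.   72.9  33.4] F [ 0.1 -0.3  0.6] gap 0.2
shift cm [7.93 4.01 2.74] turn [ 0.04  0.07 -0.05]
```

Request:
servo_tool(commands=[[[255,0,3,2,0,0,0],[255,0,4,2.7,0,0,0],[255,3,4,2.7,0,0,0],[255,6,4,2.7,0,0,0],[255,7.5,4,2.7,0,0,0],[255,7.8,4,2.7,0,0,0],[255,7.8,4,2.7,0,0,0]]])

```text
time: 9.35
tool_pos: [511.8, -179.9, 22.7]
tcp_rot: [-145.2, 90.0, 154.7]
ft_force: [-0.8, 0.5, 0.5]
finger_gap: 0.1
```

Run:
```python
from snap import *
snap(8,{'scene':(280,170,370,250)})
delta(r,[531,-218,21],down(-60.2))
```

```text
scene zoom 7 org 280 170
t 9.4 at [ 512.5 -180.2   23.7] q [-24.8  10.4 104.9   0.   64.6  35.4] F [-0.2  0.9  0.9] gap 0.2
shift cm [ 0.27 -0.27  4.2 ] turn [ 0.03  0.06 -0.04]
```

View pics/scene8.png

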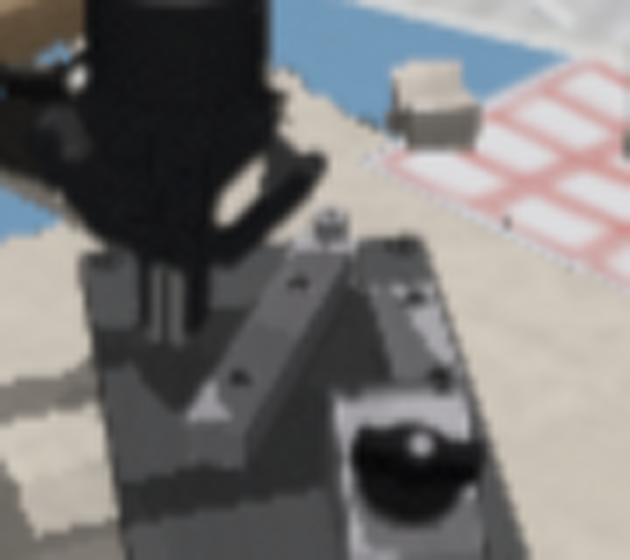

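Request:
servo_tool(commands=[[[255,0,0,0.6,0,0,0],[255,0,0,1.2,0,0,0],[255,0,0,1.4,0,0,0],[255,0,0,1.4,0,0,0]]])

```text
time: 9.8
tool_pos: [519.1, -192.5, 23.4]
tcp_rot: [33.1, 89.9, -27.1]
ft_force: [-0.8, -0.2, -0.4]
finger_gap: -0.2
```

Request:
servo_tool(commands=[[[255,0,0,0.1,0,0,0],[255,0,0,0.2,0,0,0],[255,0,0,0.3,0,0,0],[255,0,0,0.3,0,0,0]]])

```text
time: 10.2
tool_pos: [519.9, -194.3, 22.6]
tcp_rot: [-153.3, 90.0, 146.6]
ft_force: [-0.4, -0.0, -0.0]
finger_gap: -0.2
```

Request:
servo_tool(commands=[[[255,0,0,0.1,0,0,0],[255,0,0,0.2,0,0,0],[255,0,0,0.3,0,0,0],[255,0,0,0.3,0,0,0]]])

```text
time: 10.6
tool_pos: [521.2, -197.1, 22.5]
tcp_rot: [-127.3, 90.0, 172.5]
ft_force: [-1.8, 1.4, 0.3]
finger_gap: 0.3
```

Run:
```python
from snap import *
snap(9,{'scene':(280,170,370,250)})
```

```text
scene zoom 7 org 280 170
```

View pics/scene9.png

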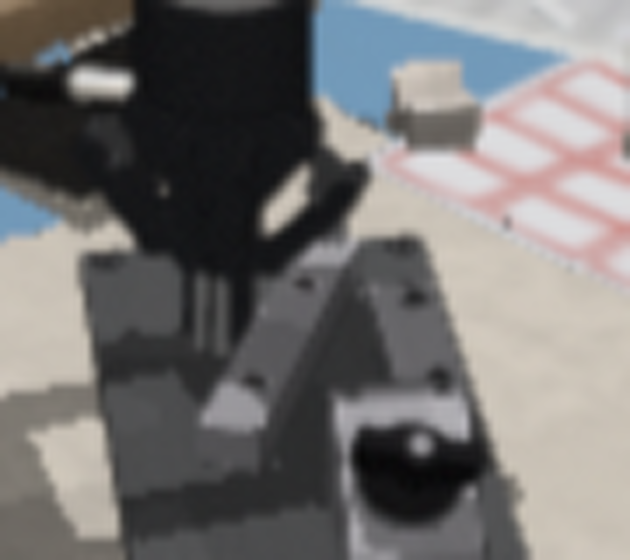

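```bash
cat > arc.py <<'E'
import sys; from snap import *
P=np.array([603.2,-177.1])
def arc(As,Ds,w):
    s,p,R=cur(r)
    for a,d in zip(As,Ds):
        b=np.radians(a); t=P-d*np.array([np.sin(b),np.cos(b)])-w*np.array([np.cos(b),-np.sin(b)])
        sh=R.inv().apply([*(t-p[:2]),22.5-p[2]])/10; tv=(R.inv()*down(-a)).as_rotvec(degrees=True); print(a,sh.round(2),tv.round(1))
E
python3 - <<'E'
from arc import *
arc([57,55.5,54,52.5,51,49.5,48,46.5,45,43.5,42,40.5,39,37.5,36,35.2],np.linspace(80.5,78,16),25)
E
```

```text
57 [ 0.01 -0.08  0.29] [-3.2 -0.   0. ]
55.5 [ 0.01 -0.11  0.51] [-4.7 -0.   0. ]
54 [ 0.01 -0.14  0.72] [-6.2 -0.   0. ]
52.5 [ 0.01 -0.16  0.93] [-7.7 -0.   0. ]
51 [ 0.01 -0.18  1.15] [-9.2 -0.   0. ]
49.5 [ 0.01 -0.19  1.36] [-10.7  -0.    0. ]
48 [ 0.01 -0.2   1.58] [-12.2  -0.    0. ]
46.5 [ 0.01 -0.2   1.79] [-13.7  -0.    0. ]
45 [ 0.01 -0.2   2.  ] [-15.2  -0.    0. ]
43.5 [ 0.01 -0.19  2.21] [-16.7  -0.    0. ]
42 [ 0.01 -0.17  2.43] [-18.2  -0.    0. ]
40.5 [ 0.01 -0.15  2.64] [-19.7  -0.    0. ]
39 [ 0.01 -0.12  2.85] [-21.2  -0.    0. ]
37.5 [ 0.01 -0.09  3.06] [-22.7  -0.    0. ]
36 [ 0.01 -0.06  3.26] [-24.2  -0.    0. ]
35.2 [ 0.01 -0.03  3.37] [-25.  -0.   0.]
```

Request:
servo_tool(commands=[[[255,0,-0.05,0.3,-3.2,0,0],[255,0,-0.08,0.5,-4.7,0,0],[255,0,-0.1,0.7,-6.2,0,0],[255,0,-0.12,0.9,-7.7,0,0],[255,0,-0.14,1.15,-9.2,0,0],[255,0,-0.15,1.35,-10.7,0,0],[255,0,-0.15,1.35,-10.7,0,0]]])

```text
time: 11.35
tool_pos: [527.3, -209.8, 22.9]
tcp_rot: [23.5, 90.0, -25.9]
ft_force: [-0.7, 0.7, -0.8]
finger_gap: -0.3
```

Run:
```python
from arc import *
snap(10,{'scene':(280,170,370,250),'top':(300,170,400,245)})
arc([48,46.5,45,43.5,42,40.5,39,37.5,36,35.2],np.linspace(79.8,78,10),25)
```

```text
scene zoom 7 org 280 170
top zoom 8 org 300 170
48 [ 0.05 -0.16  0.15] [-1.5  0.  -0. ]
46.5 [ 0.05 -0.2   0.36] [-3.  0. -0.]
45 [ 0.05 -0.23  0.58] [-4.5  0.  -0. ]
43.5 [ 0.05 -0.26  0.79] [-6.   0.1 -0. ]
42 [ 0.05 -0.28  1.  ] [-7.5  0.1 -0. ]
40.5 [ 0.05 -0.29  1.21] [-9.   0.1 -0. ]
39 [ 0.05 -0.3   1.42] [-10.5   0.1  -0. ]
37.5 [ 0.05 -0.31  1.63] [-12.    0.1  -0. ]
36 [ 0.05 -0.31  1.84] [-13.5   0.1  -0. ]
35.2 [ 0.05 -0.3   1.95] [-14.3   0.1  -0. ]
```

View pics/scene10.png

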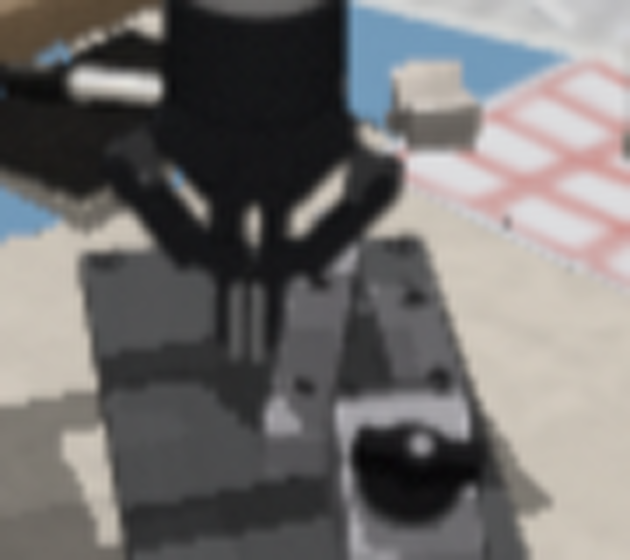

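View pics/top10.png

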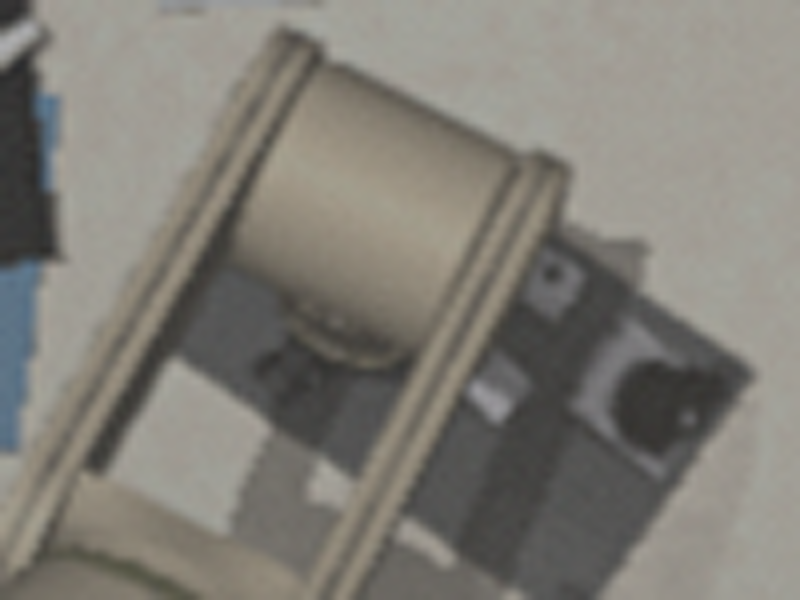

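Run:
```python
from barpose import *
bp(9,[(305,285),(252,381)])
bp(10,[(317,281),(305,386)])
c=load('scene',10)
# expected hole px if seated, in scene frame post (602.5,-176.4)
for P in((602.5,-176.4),(603.2,-177.1)):
  for a in(47,49,51):
    b=np.radians(a);d=np.array([np.sin(b),np.cos(b)])
    print(P,a,[((proj(c,[*(np.array(P)-d*k),35])-[279.5,169.5])*7).round(0) for k in(39.8,118.8)])
```

```text
[323.1 210.1] [ 566.4 -199.3]
[316.  223.9] [ 499.2 -241.1]
mid [ 532.8 -220.2] len 79.1 a 58.12 vee [ 600.1 -178.3]
[324.4 208.6] [ 575.  -195.9]
[323.  224.7] [ 511.6 -257.1]
mid [ 543.3 -226.5] len 88.2 a 46.0 vee [ 600.3 -171.4]
(602.5, -176.4) 47 [array([324., 282.]), array([312., 383.])]
(602.5, -176.4) 49 [array([320., 282.]), array([302., 383.])]
(602.5, -176.4) 51 [array([317., 282.]), array([292., 382.])]
(603.2, -177.1) 47 [array([326., 282.]), array([314., 383.])]
(603.2, -177.1) 49 [array([323., 282.]), array([304., 383.])]
(603.2, -177.1) 51 [array([320., 282.]), array([294., 382.])]
```

Request:
servo_tool(commands=[[[255,0.05,-0.08,0.15,-1.5,0,0],[255,0.05,-0.12,0.36,-3,0,0],[255,0.05,-0.14,0.58,-4.5,0,0],[255,0.05,-0.16,0.79,-6,0,0],[255,0.05,-0.17,1.0,-7.5,0,0],[255,0.05,-0.18,1.2,-9,0,0],[255,0.05,-0.18,1.2,-9,0,0]]])

```text
time: 12.15
tool_pos: [533.6, -220.2, 22.2]
tcp_rot: [0.4, 90.0, -40.0]
ft_force: [-1.1, 0.2, -0.8]
finger_gap: 0.1
```

Run:
```python
from arc import *
snap(11,{'scene':(280,170,370,250),'top':(300,170,400,245)})
arc([39,37.5,36,35.2,34.5],np.linspace(79.,77,5),25)
```

```text
scene zoom 7 org 280 170
top zoom 8 org 300 170
39 [-0.02 -0.19  0.21] [-1.5  0.  -0. ]
37.5 [-0.02 -0.2   0.41] [-3.  0. -0.]
36 [-0.02 -0.2   0.62] [-4.5  0.  -0. ]
35.2 [-0.02 -0.18  0.72] [-5.3  0.  -0. ]
34.5 [-0.02 -0.15  0.82] [-6.  0. -0.]
```

View pics/scene11.png

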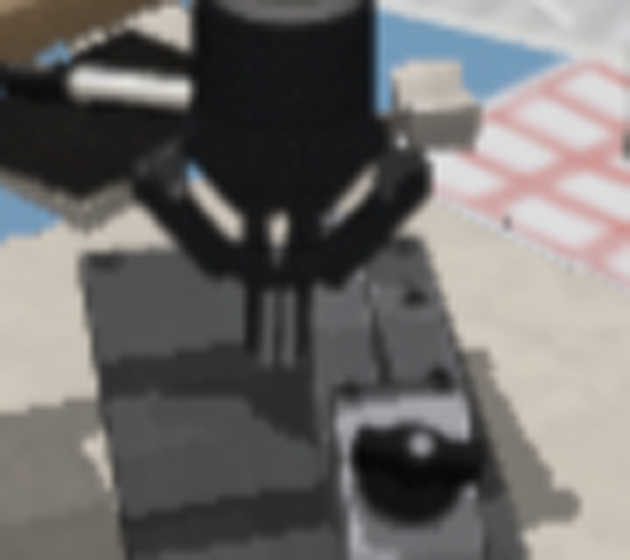

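View pics/top11.png

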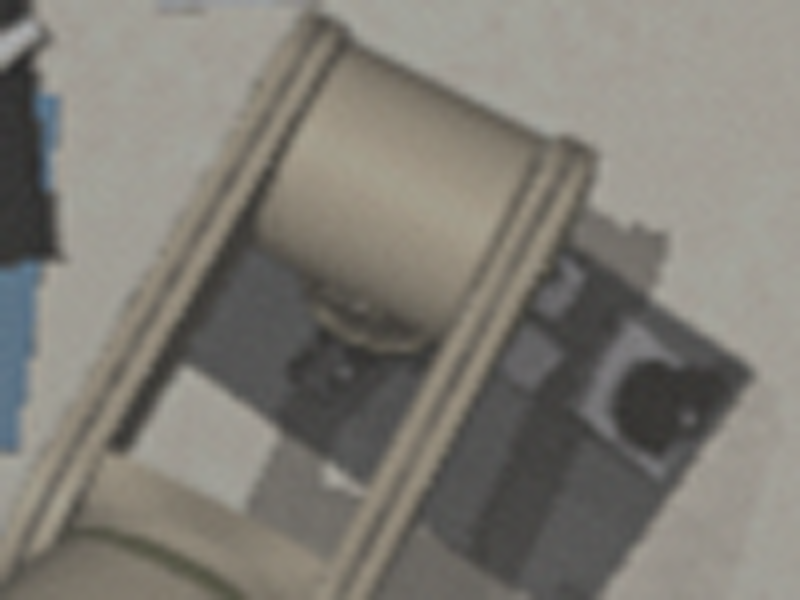

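Request:
servo_tool(commands=[[[255,0,-0.06,0.2,-1.5,0,0],[255,0,-0.08,0.35,-3,0,0],[255,0,-0.08,0.5,-4,0,0],[255,0,-0.08,0.5,-4.5,0,0]]])

```text
time: 12.65
tool_pos: [536.8, -223.8, 22.2]
tcp_rot: [-21.2, 90.0, -57.1]
ft_force: [-1.2, 0.2, -0.2]
finger_gap: -0.3
```

Request:
servo_tool(commands=[[[255,0,0.02,0.1,-0.5,0,0],[255,0,0.02,0.2,-0.8,0,0],[255,0,0.02,0.2,-0.8,0,0]]])

```text
time: 12.95
tool_pos: [538.6, -224.7, 22.3]
tcp_rot: [26.0, 90.0, -9.2]
ft_force: [-1.0, -0.8, -0.1]
finger_gap: -0.0
```

Request:
servo_tool(commands=[[[255,0,0.02,0.1,0,0,0],[255,0,0.02,0.2,0,0,0],[255,0,0.02,0.2,0,0,0]]])

```text
time: 13.25
tool_pos: [539.2, -225.0, 22.0]
tcp_rot: [-174.0, 89.9, 150.8]
ft_force: [-7.9, 3.0, 3.7]
finger_gap: 0.2
```

Request:
servo_tool(commands=[[[255,0,0.02,0.1,0,0,0],[255,0,0.02,0.2,0,0,0],[255,0,0.02,0.2,0,0,0]]])

```text
time: 13.55
tool_pos: [539.4, -225.1, 21.9]
tcp_rot: [-172.9, 89.6, 151.9]
ft_force: [-16.3, 7.2, 10.9]
finger_gap: 0.0
```

Request:
servo_tool(commands=[[[255,0,0,-0.3,0,0,0],[255,0,0,-1,0,0,0],[255,-1,0,-2,0,0,0],[255,-5,0,-3,0,0,0],[255,-10,-1,-4,0,0,0],[255,-14,-3,-8,0,0,0],[255,-14,-3,-12,0,0,0],[255,-14,-3,-13,0,0,0]]])

```text
time: 14.35
tool_pos: [416.5, -175.1, 164.0]
tcp_rot: [10.7, 89.8, -24.5]
ft_force: [0.1, -0.2, -1.0]
finger_gap: -0.1
```

Run:
```python
from arc import *
snap(12,{'scene':(280,170,370,250),'top':(310,165,405,240)})
delta(r,[531,-218,21],down(-60.2))
```

```text
scene zoom 7 org 280 170
top zoom 8 org 310 165
t 14.45 at [ 418.  -175.7  162.9] q [-29.3 -13.6 112.8   0.   80.7   5.8] F [-0.3 -0.2 -0.1] gap 0.2
shift cm [14.22  3.04 11.64] turn [25.05  0.14 -0.06]
```

View pics/scene12.png

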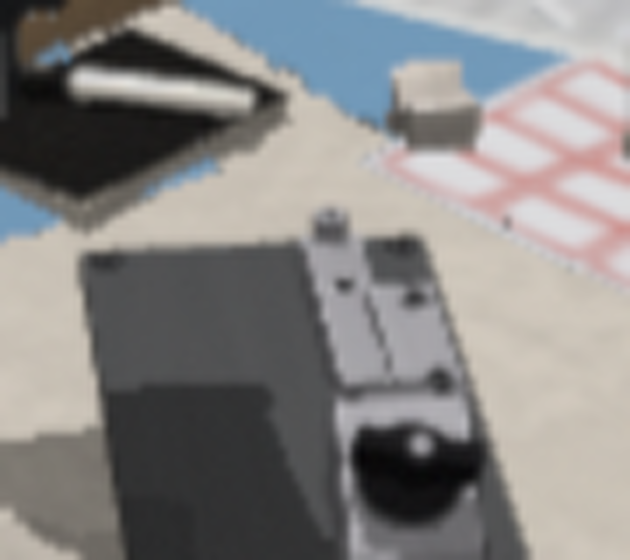

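View pics/top12.png

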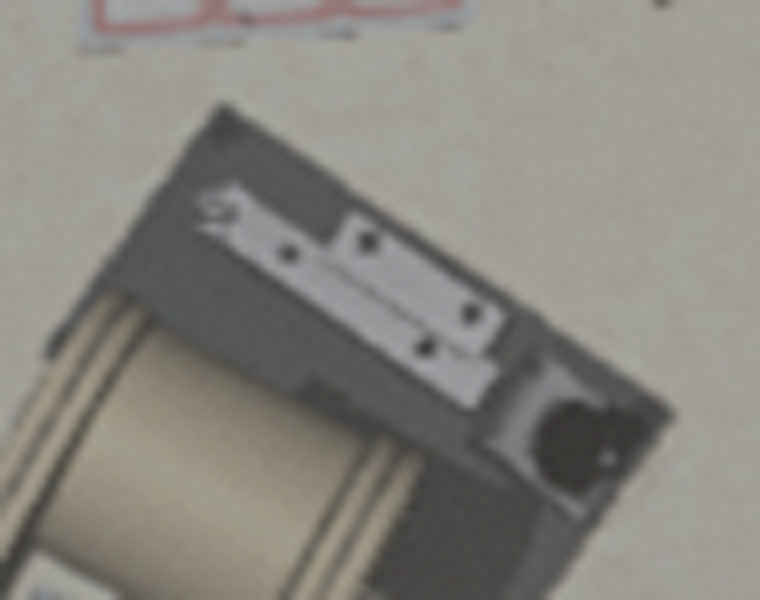

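Run:
```python
from h import *
rays=[]
for n,i,(u,v),q in(('scene',12,(280+423/7-.5,170+443/7-.5),(517.45,-244.87,-35.2)),('top',12,(310+607/8-.5,165+457/8-.5),(522.75,-245.89,-35.28))):
    c=load(n,i); g=cv2.cvtColor(c['p'],cv2.COLOR_RGB2GRAY).astype(float); w=2;u0,v0=round(u),round(v)
    P=g[v0-w:v0+w+1,u0-w:u0+w+1]; print(P.astype(int)); W=np.clip(P-np.median(P)-8,0,None); W[:, :]*=(abs(np.indices(W.shape)-w).max(0)<=1)
    yy,xx=np.indices(P.shape); uu,vv=(W*xx).sum()/W.sum()+u0-w,(W*yy).sum()/W.sum()+v0-w; print(n,(u,v),(uu,vv))
    a=np.radians(q[2]); M=np.array([[np.cos(a),np.sin(a),0],[-np.sin(a),np.cos(a),0],[0,0,1]])
    d=c['pose'][:3,:3]@[(uu-c['cx'])/c['fx'],(vv-c['cy'])/c['fy'],1]; o=M@(c['pose'][:3,3]-[q[0],q[1],0]); d=M@d; d/=np.linalg.norm(d); rays.append((o,d))
    for z in(80,90,100): print(z,(o+d*(z-o[2])/d[2]).round(1))
A=np.zeros((3,3));b=np.zeros(3)
for o,d in rays: K=np.eye(3)-np.outer(d,d);A+=K;b+=K@o
X=np.linalg.solve(A,b);print(X.round(1)); 
for o,d in rays: print(np.linalg.norm((np.eye(3)-np.outer(d,d))@(X-o)))
```

```text
[[ 52  75  88  87 107]
 [ 69 120 130  91  55]
 [ 83 147 152 112  48]
 [ 61 116 129  86  38]
 [ 30  48  55  37  23]]
scene (339.92857142857144, 232.78571428571428) (np.float64(339.6691449814126), np.float64(232.9814126394052))
80 [  29.3 -124.5   80. ]
90 [  26.4 -138.9   90. ]
100 [  23.5 -153.4  100. ]
[[59 56 60 59 57]
 [56 56 77 78 59]
 [60 64 91 96 68]
 [58 60 69 70 64]
 [58 62 67 68 75]]
top (385.375, 221.625) (np.float64(385.5483870967742), np.float64(221.75806451612902))
80 [  30.  -120.1   80. ]
90 [  28.6 -119.9   90. ]
100 [  27.2 -119.8  100. ]
[  30.3 -120.1   77. ]
0.11118069833268121
0.11118069833266912
```

```bash
cat > knob.py <<'E'
from h import *
k=np.array([0,-np.sin(np.radians(35)),np.cos(np.radians(35))]); eu=np.array([0,k[2],-k[1]]); ex=np.array([1.,0,0])
G=np.array([30,-112.6,66.4])
def wing(th): # th rad knob angle -> wing dir in fixture
    a=1.35-th; return np.cos(a)*eu+np.sin(a)*np.cross(k,eu)
def f2w(v,q,pt=True):
    a=np.radians(q[2]); R=np.array([[np.cos(a),-np.sin(a),0],[np.sin(a),np.cos(a),0],[0,0,1]]); return R@v+(np.array([q[0],q[1],0]) if pt else 0)
QS={'scene':(517.45,-244.87,-35.2),'top':(522.75,-245.89,-35.28)}
E
python3 - <<'E'
from knob import *
for n,(x0,y0,kk) in {'scene':(280,170,7),'top':(310,165,8)}.items():
    c=load(n,12); im=cv2.imread(f'pics/{n}12.png'); q=QS[n]; w=wing(0); t=np.cross(k,w)
    pts={'top':G+13*k,'e1':G+13*k+25*w,'e2':G+13*k-25*w,'disc':G-13*k}
    for s in np.linspace(0,2*np.pi,24): pts[str(s)]=G-13*k+20*(np.cos(s)*ex+np.sin(s)*eu)
    for s1 in(-1,1):
        for s2 in(-1,1):
            for s3 in(-1,1): pts[f'c{s1}{s2}{s3}']=G+25*s1*w+6*s2*t+13*s3*k
    for nm,p in pts.items():
        u=(proj(c,f2w(p,q))-[x0-.5,y0-.5])*kk; cv2.circle(im,tuple(int(a) for a in u),2,(0,0,255) if nm[0] in'et' else (0,255,0) if nm[0]=='c' else (255,200,0),-1)
    cv2.imwrite(f'pics/k{n}.png',cv2.resize(im[300:560,250:630] if n=='scene' else im[330:560,420:740],None,fx=2,fy=2))
E
```

```text
(no output)
```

View pics/kscene.png

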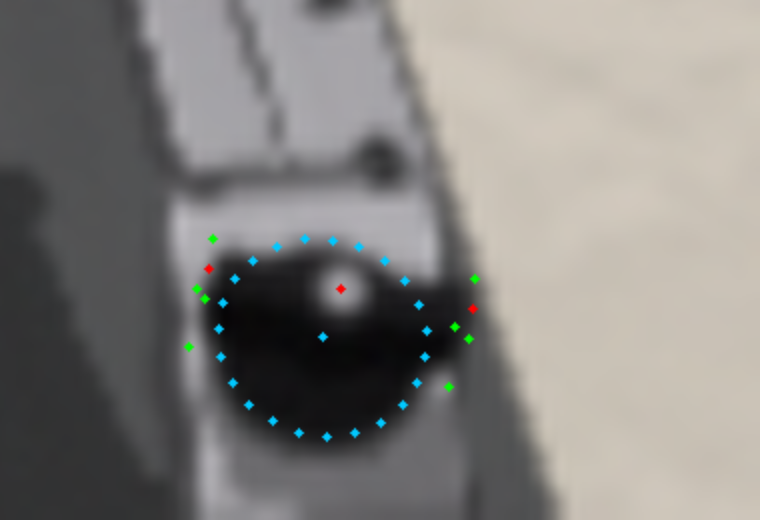

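View pics/ktop.png

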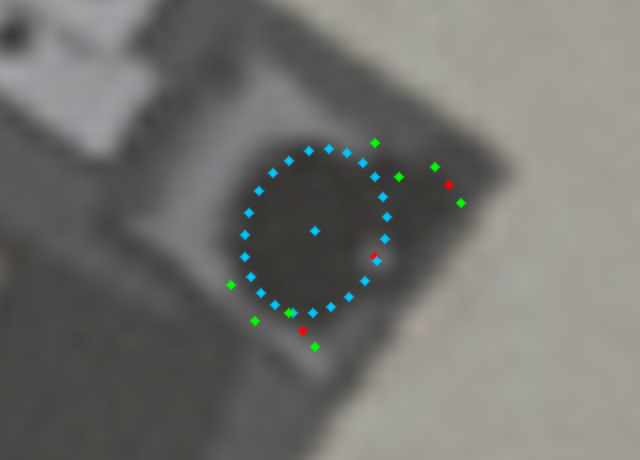

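```bash
cat >> knob.py <<'E'
G=np.array([30,-110.9,63.9]); Q=(517.8,-245.4,-35.2)
def tool(th,h):
    w=wing(th); z=-np.cross(k,w); x=-k; M=np.stack([x,np.cross(z,x),z],1)
    a=np.radians(Q[2]); R=np.array([[np.cos(a),-np.sin(a),0],[np.sin(a),np.cos(a),0],[0,0,1]])
    return f2w(G+h*k,Q),Rot.from_matrix(R@M)
E
python3 - <<'E'
from knob import *; from bench import r
for h in(-8,90,120):
    p,R=tool(0,h); print(h,p.round(1)); delta(r,p,R)
print(f2w(k,Q,False))
E
```

```text
-8 [ 481.  -349.6   57.3]
t 14.45 at [ 418.  -175.7  162.9] q [-29.3 -13.6 112.8   0.   80.7   5.8] F [-0.3 -0.2 -0.1] gap 0.2
shift cm [ 10.59 -10.59  15.14] turn [-74.68 -23.45  29.51]
90 [ 448.6 -395.5  137.6]
t 14.45 at [ 418.  -175.7  162.9] q [-29.3 -13.6 112.8   0.   80.7   5.8] F [-0.3 -0.2 -0.1] gap 0.2
shift cm [  2.56 -16.21  15.15] turn [-74.68 -23.45  29.51]
120 [ 438.7 -409.6  162.2]
t 14.45 at [ 418.  -175.7  162.9] q [-29.3 -13.6 112.8   0.   80.7   5.8] F [-0.3 -0.2 -0.1] gap 0.2
shift cm [  0.1  -17.93  15.16] turn [-74.68 -23.45  29.51]
[-0.33062799 -0.46869506  0.81915204]
```

Request:
servo_tool(commands=[[[75,-1,-1.8,1.5,-7.5,-2.3,3.0],[75,-2,-3.6,3,-15,-4.7,5.9],[75,-2,-5.4,4.5,-22.4,-7,8.9],[75,-2,-7.2,6,-29.9,-9.4,11.8],[75,-2,-9,7.5,-37.3,-11.7,14.8],[75,-2,-10.8,9,-44.8,-14.1,17.7],[75,-2,-12.6,10.5,-52.3,-16.4,20.7],[75,-2,-14.4,12,-59.7,-18.8,23.6]]])

```text
time: 15.25
tool_pos: [433.9, -365.4, 181.6]
tcp_rot: [20.9, 61.3, 46.5]
ft_force: [0.4, 0.1, 0.3]
finger_gap: 60.3
```

Request:
servo_tool(commands=[[[75,0,0,0,0,0,0],[75,0,0,0,0,0,0]]])

```text
time: 15.45
tool_pos: [433.4, -364.1, 180.3]
tcp_rot: [21.7, 61.4, 46.7]
ft_force: [0.2, 0.2, -0.8]
finger_gap: 60.1
```

Run:
```python
from knob import *; from bench import r
for h in(60,90):
    p,R=tool(0,h); print(h,p.round(1)); delta(r,p,R)
```

```text
60 [ 458.6 -381.4  113. ]
t 15.45 at [ 433.4 -364.1  180.3] q [-62.5   8.5  94.3  26.9  87.6 -91.1] F [ 0.2  0.2 -0.8] gap 60.1
shift cm [ 6.12 -3.84 -1.5 ] turn [-15.89  -4.89   6.  ]
90 [ 448.6 -395.5  137.6]
t 15.45 at [ 433.4 -364.1  180.3] q [-62.5   8.5  94.3  26.9  87.6 -91.1] F [ 0.2  0.2 -0.8] gap 60.1
shift cm [ 3.15 -4.19 -1.7 ] turn [-15.89  -4.89   6.  ]
```

Reaches fine. On to h=60 and check.

Request:
servo_tool(commands=[[[75,1,-2,-0.8,-7.5,-2.3,2.8],[75,3,-4,-1.6,-15,-4.6,5.6],[75,5,-3.8,-1.5,-15.9,-4.9,6.0],[75,6.1,-3.8,-1.5,-15.9,-4.9,6.0],[75,6.1,-3.8,-1.5,-15.9,-4.9,6.0]]])

```text
time: 15.95
tool_pos: [459.1, -377.9, 114.7]
tcp_rot: [12.6, 55.0, 54.9]
ft_force: [-0.3, 0.4, 0.2]
finger_gap: 60.8
```

Run:
```python
from knob import *; from snap import *
for h in(60,-8):
    p,R=tool(0,h); print(h,p.round(1)); delta(r,p,R)
snap(13,{'scene':(290,170,390,250),'top':(310,165,405,240)})
```

```text
60 [ 458.6 -381.4  113. ]
t 15.95 at [ 459.1 -377.9  114.7] q [ -62.9   22.8   86.9   30.5   88.6 -111. ] F [-0.3  0.4  0.2] gap 60.8
shift cm [-0.05 -0.23 -0.32] turn [ 0.18 -0.05 -0.07]
-8 [ 481.  -349.6   57.3]
t 15.95 at [ 459.1 -377.9  114.7] q [ -62.9   22.8   86.9   30.5   88.6 -111. ] F [-0.3  0.4  0.2] gap 60.8
shift cm [ 6.75 -0.24 -0.31] turn [ 0.18 -0.05 -0.07]
scene zoom 7 org 290 170
top zoom 8 org 310 165
```

View pics/scene13.png

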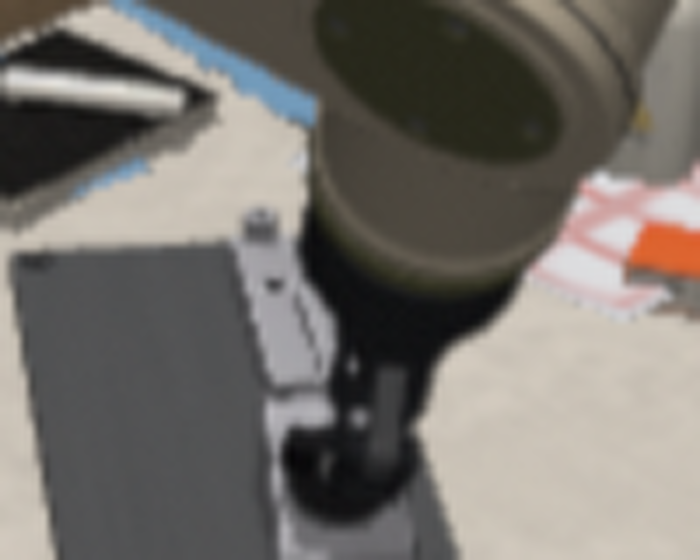

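View pics/top13.png

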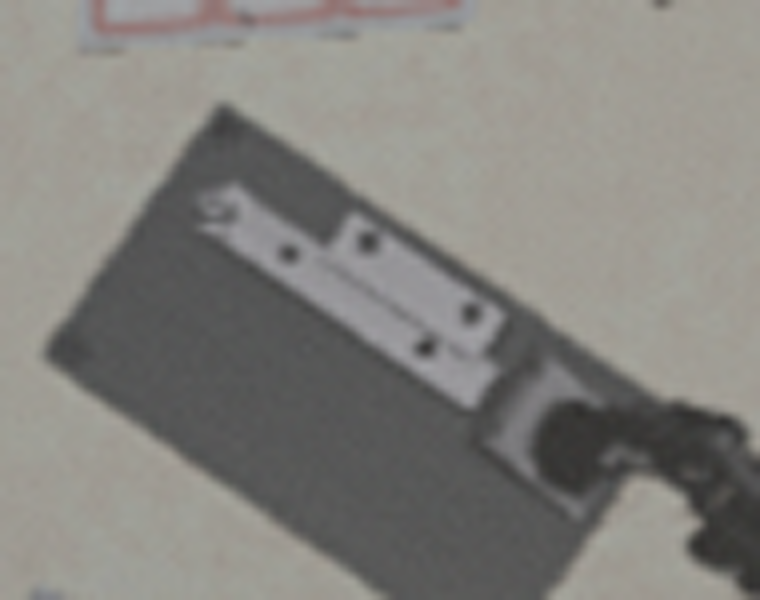

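Request:
servo_tool(commands=[[[75,0.5,-0.24,-0.3,0,0,0],[75,2,-0.24,-0.3,0,0,0],[75,3.5,-0.24,-0.3,0,0,0],[75,4.5,-0.24,-0.3,0,0,0],[75,4.5,-0.24,-0.3,0,0,0]]])

```text
time: 16.55
tool_pos: [472.9, -360.1, 74.3]
tcp_rot: [12.7, 54.9, 55.1]
ft_force: [-1.0, 0.7, -0.6]
finger_gap: 60.1
```

Run:
```python
from knob import *; from snap import *
for h in(-8,):
    p,R=tool(0,h); print(h,p.round(1)); delta(r,p,R)
snap(14,{'scene':(300,190,380,250),'top':(340,185,410,235)})
```

```text
-8 [ 481.  -349.6   57.3]
t 16.55 at [ 472.9 -360.1   74.3] q [ -61.    24.9   89.    31.2   84.3 -111.7] F [-1.   0.7 -0.6] gap 60.1
shift cm [ 2.15 -0.04  0.12] turn [ 0.21  0.02 -0.18]
scene zoom 10 org 300 190
top zoom 11 org 340 185
```

View pics/scene14.png

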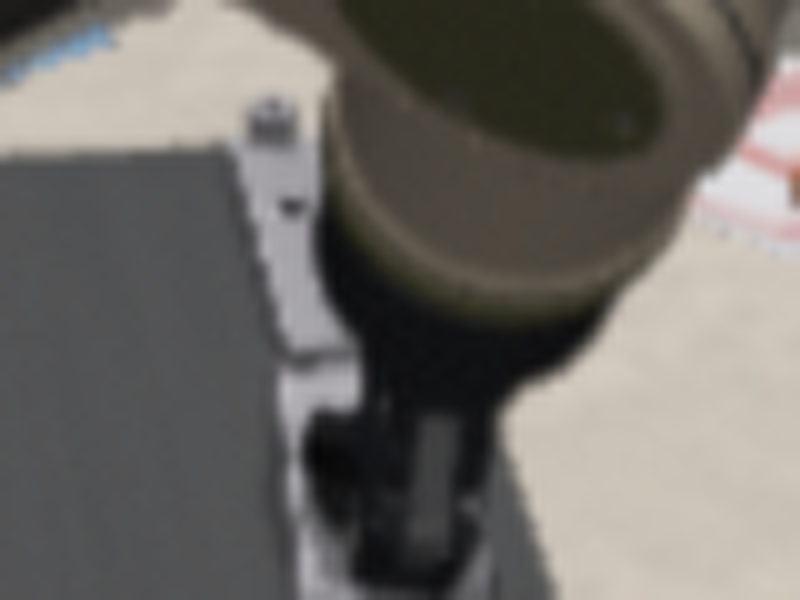

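View pics/top14.png

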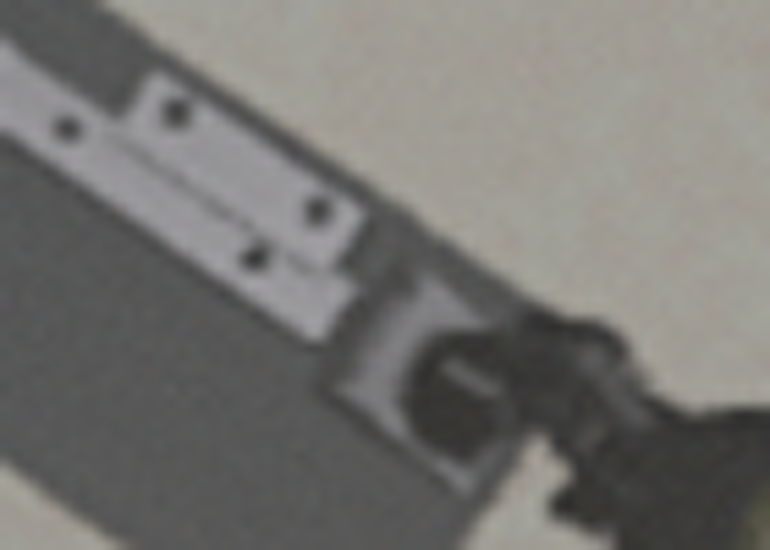

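Run:
```python
from knob import *; from snap import *
s,p,R=cur(r)
for n,(x0,y0,kk) in {'scene':(300,190,10),'top':(340,185,11)}.items():
    c=load(n,14); im=cv2.imread(f'pics/{n}14.png')
    q=QS[n]; dq=np.array([q[0]-Q[0],q[1]-Q[1],0])
    for z,col in((30,(0,0,255)),(-30,(0,255,0)),(0,(255,255,0))):
        for y in(-11,11):
            for x in (-5,-24):
                u=(proj(c,p+R.apply([x,y,z])+dq)-[x0-.5,y0-.5])*kk; cv2.circle(im,tuple(int(a) for a in u),4,col,-1)
    for s1 in(-1,1):
        u=(proj(c,f2w(G+13*k+s1*25*wing(0),q))-[x0-.5,y0-.5])*kk; cv2.circle(im,tuple(int(a) for a in u),4,(255,0,255),-1)
    cv2.imwrite(f'pics/g{n}.png',im)
```

```text
(no output)
```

View pics/gscene.png

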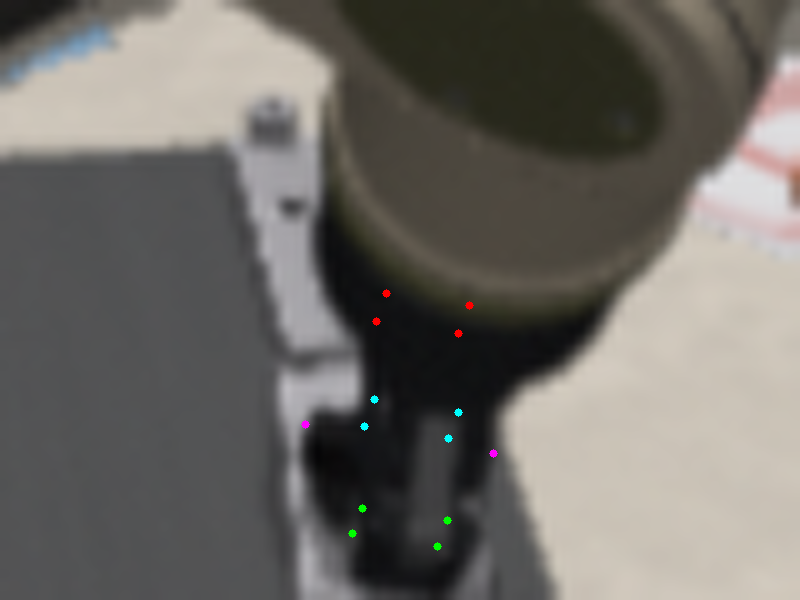

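View pics/gtop.png

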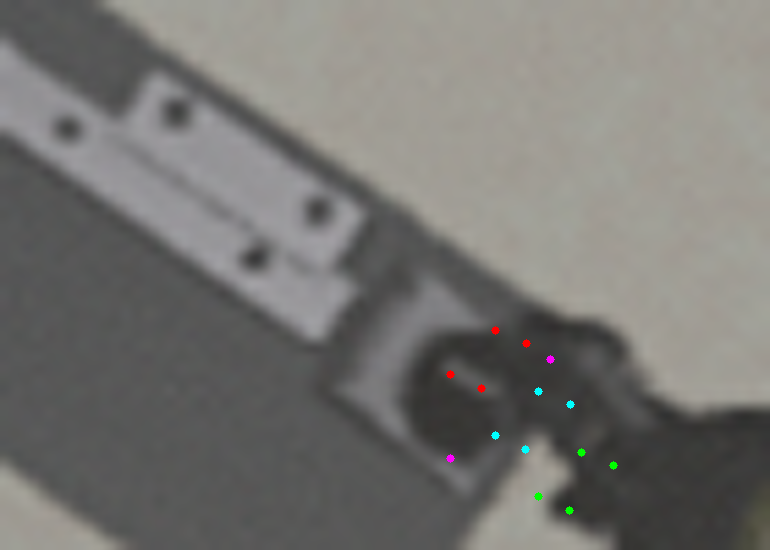

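Request:
servo_tool(commands=[[[75,0.7,0,0.1,0,0,0],[75,1.4,0,0.1,0,0,0],[75,1.9,0,0.1,0,0,0],[75,2.1,0,0.1,0,0,0],[75,2.1,0,0.1,0,0,0]]])

```text
time: 17.15
tool_pos: [480.7, -351.7, 59.5]
tcp_rot: [12.4, 55.0, 54.8]
ft_force: [-0.5, 0.6, 0.8]
finger_gap: 59.9
```

Request:
servo_tool(commands=[[[150,0,0,0,0,0,0],[190,0,0,0,0,0,0],[255,0,0,0,0,0,0],[255,0,0,0,0,0,0],[255,0,0,0,0,0,0]]], force=30)

```text
time: 17.65
tool_pos: [481.7, -351.8, 61.2]
tcp_rot: [12.2, 54.9, 54.7]
ft_force: [2.3, 2.9, 6.0]
finger_gap: 11.6
```

Run:
```python
from knob import *; from snap import *
p,R=tool(0,-8); delta(r,p,R); print(r.sense()['wrist_torque'])
s,p,R=cur(r); print('F tool',R.inv().apply(s['ft_force']))
snap(15,{'scene':(300,190,380,250),'top':(340,185,410,235)})
```

```text
t 17.65 at [ 481.7 -351.8   61.2] q [ -60.    25.4   89.8   31.8   82.4 -111.8] F [2.3 2.9 6. ] gap 11.6
shift cm [ 0.4   0.16 -0.14] turn [0.33 0.08 0.07]
[ 0.59891021 -0.32923957 -0.08621983]
F tool [-2.73134761  1.15540965  6.3896503 ]
scene zoom 10 org 300 190
top zoom 11 org 340 185
```

View pics/scene15.png

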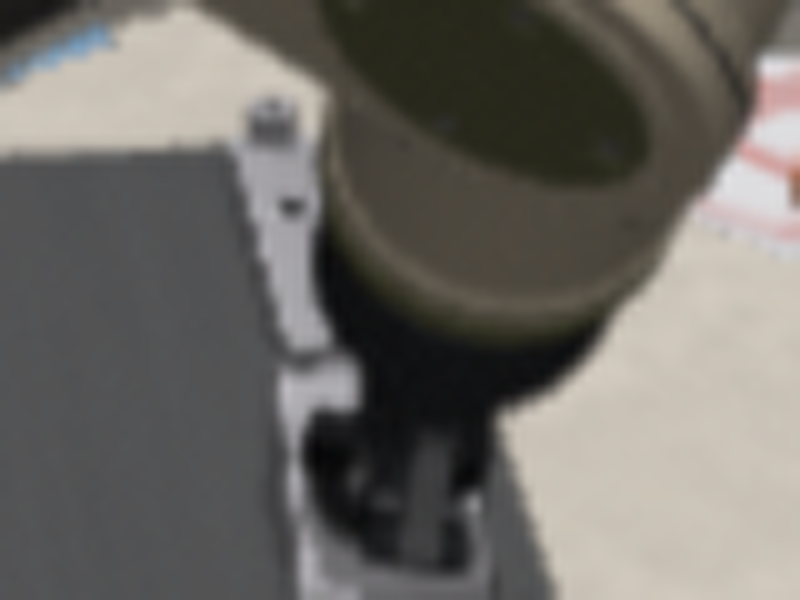

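View pics/top15.png

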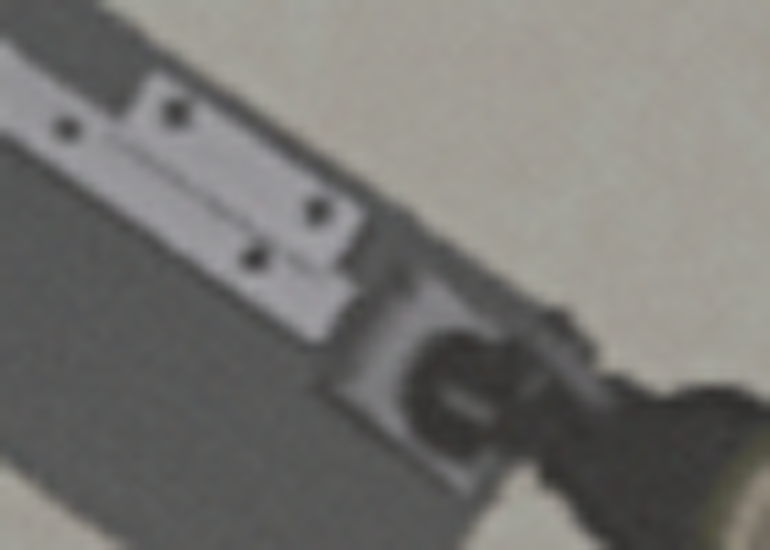

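Request:
servo_tool(commands=[[[255,0,0.1,0.1,0,0,0],[255,0,0.1,0.1,5,0,0],[255,0,0.1,0.1,10,0,0],[255,0,0.1,0.1,15,0,0],[255,0,0.1,0.1,20,0,0],[255,0,0.1,0.1,20,0,0]]])

```text
time: 18.35
tool_pos: [481.7, -351.7, 61.3]
tcp_rot: [32.2, 55.1, 54.5]
ft_force: [6.1, -1.7, 2.2]
finger_gap: 11.4
```

```bash
cat > st.py <<'E'
from knob import *; from bench import r
p,R=tool(1.35,-8); delta(r,p,R)
s,p,R=cur(r); print('F tool',R.inv().apply(s['ft_force']).round(1),'M tool',R.inv().apply(s['wrist_torque']).round(2))
E
python3 st.py
```

```text
t 18.35 at [ 481.7 -351.7   61.3] q [-60.   25.3  89.9  31.7  82.3 -91.6] F [ 6.1 -1.7  2.2] gap 11.4
shift cm [ 0.4   0.09 -0.19] turn [57.51  0.13  0.15]
F tool [-0.5 -3.4  5.7] M tool [-0.11 -0.29 -0.71]
```

Request:
servo_tool(commands=[[[255,0,0,0.05,5,0,0],[255,0,-0.03,0.08,10,0,0],[255,0,-0.03,0.08,15,0,0],[255,0,-0.03,0.08,20,0,0],[255,0,-0.03,0.08,25,0,0],[255,0,-0.03,0.08,30,0,0],[255,0,-0.03,0.08,30,0,0]]])

```text
time: 19.05
tool_pos: [481.8, -351.6, 61.4]
tcp_rot: [62.3, 55.1, 54.6]
ft_force: [1.5, -1.9, 1.4]
finger_gap: 11.3
```

```bash
python3 st.py
```

```text
t 19.05 at [ 481.8 -351.6   61.4] q [-60.   25.3  89.9  31.7  82.3 -61.6] F [ 1.5 -1.9  1.4] gap 11.3
shift cm [ 0.4  -0.03 -0.22] turn [27.57  0.1   0.11]
F tool [-1.6 -0.9  2.2] M tool [ 0.01 -0.13 -0.47]
```

Request:
servo_tool(commands=[[[255,0,0,0.02,5,0,0],[255,0,0,0.02,10,0,0],[255,0,0,0.02,15,0,0],[255,0,0,0.02,20,0,0],[255,0,0,0.02,25,0,0],[255,0,0,0.02,27,0,0],[255,0,0,0.02,27,0,0]]])

```text
time: 19.75
tool_pos: [481.9, -351.7, 61.4]
tcp_rot: [89.1, 55.1, 54.6]
ft_force: [0.8, -1.7, 2.4]
finger_gap: 10.9
```

```bash
python3 st.py
```

```text
t 19.75 at [ 481.9 -351.7   61.4] q [-60.   25.3  89.9  31.7  82.3 -34.8] F [ 0.8 -1.7  2.4] gap 10.9
shift cm [ 0.4  -0.13 -0.2 ] turn [0.76 0.11 0.08]
F tool [-2.5  0.6  1.6] M tool [ 0.13 -0.39 -0.32]
```

Locked, it seems. Open, back out along the axis, and look.

Request:
servo_tool(commands=[[[100,0,0,0,0,0,0],[100,0,0,0,0,0,0],[100,0,0,0,0,0,0],[100,-2,0,0,0,0,0],[100,-5,0,0,0,0,0],[100,-9,0,0,0,0,0],[100,-13,0,0,0,0,0],[100,-16,0,0,0,0,0]]])

```text
time: 20.55
tool_pos: [428.2, -427.1, 194.2]
tcp_rot: [89.1, 55.1, 54.6]
ft_force: [0.3, 0.0, 0.2]
finger_gap: 51.8
```

Run:
```python
from snap import *
s,p,R=cur(r); print(p,s['joint_pos'].round(1)); delta(r,[p[0]-140,p[1]-30,260],R)
snap(16,{'scene':(290,170,380,250),'top':(310,165,405,240)})
```

```text
[ 428.15386482 -427.06615066  194.19810843] [-67.1  22.   79.   29.4  97.9 -33.5]
t 20.55 at [ 428.2 -427.1  194.2] q [-67.1  22.   79.   29.4  97.9 -33.5] F [0.3 0.  0.2] gap 51.8
shift cm [-11.43  -4.74  -9.75] turn [0. 0. 0.]
scene zoom 7 org 290 170
top zoom 8 org 310 165
```

View pics/scene16.png

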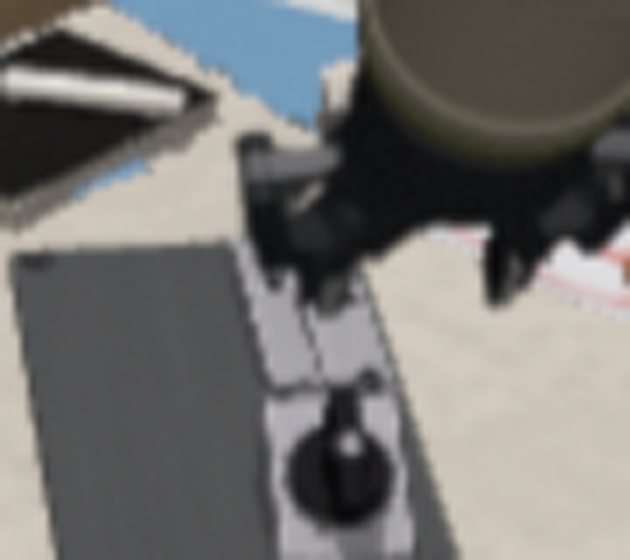

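View pics/top16.png

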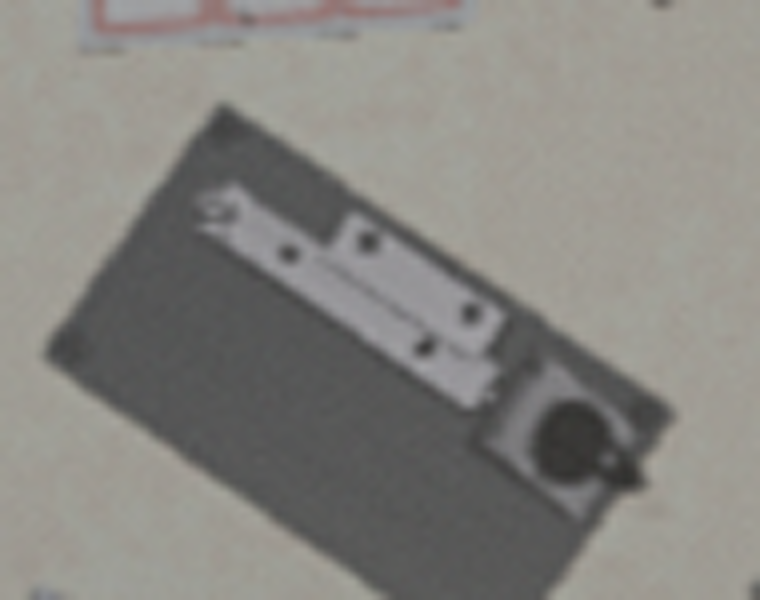

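Run:
```python
from knob import *
c=load('top',16); q=QS['top']; a=np.radians(q[2])
def tf(P): d=P[:2]-np.array(q[:2]); return np.array([d@[np.cos(a),np.sin(a)],d@[-np.sin(a),np.cos(a)]])
for nm,u,v,z in(('bar h1',289,253,35),('bar h2',425,348,35),('rail h1',368,241,43.5),('rail h2',472,313,43.5)):
    p=dark(c,310+u/8-.5,165+v/8-.5,2); print(nm,np.round(p,2),tf(ray(c,*p,z)).round(1))
```

```text
bar h1 [345.87 196.1 ] [31.4 61.5]
bar h2 [362.81 207.88] [ 30.9 -18.5]
rail h1 [355.98 194.37] [58.1 32.6]
rail h2 [368.55 203.56] [ 56.2 -27.5]
```

Run:
```python
from knob import *
c=load('top',16); q=QS['top']; a=np.radians(q[2])
def w(x,y,z): return f2w(np.array([x,y,z]),q)
g=cv2.cvtColor(c['p'],cv2.COLOR_RGB2GRAY)
# profile along bar axis at x=30 and x=22 at z=35
for x,z in((24,35),(30,35),(34,35)):
    ys=np.arange(120,-75,-3); pr=[cv2.getRectSubPix(g,(1,1),tuple(map(float,proj(c,w(x,y,z)))))[0,0] for y in ys]
    print(x,' '.join(f'{y}:{v}' for y,v in zip(ys,pr)))
c0=load('top',0);g0=cv2.cvtColor(c0['p'],cv2.COLOR_RGB2GRAY); b=np.radians(86-90+0.0)
o=np.array([482.8,154.6]); d=np.array([np.sin(np.radians(4.24)),np.cos(np.radians(4.24))]); n=np.array([d[1],-d[0]])
for l in(-6,0,4):
    print(l,' '.join(f'{s}:{cv2.getRectSubPix(g0,(1,1),tuple(map(float,proj(c0,[*(o+d*s+n*l),20]))))[0,0]}' for s in range(95,-96,-3)))
```

```text
24 120:85 117:86 114:93 111:96 108:101 105:112 102:110 99:112 96:124 93:136 90:146 87:151 84:151 81:150 78:148 75:149 72:151 69:149 66:144 63:136 60:142 57:147 54:151 51:151 48:151 45:152 42:152 39:152 36:151 33:151 30:151 27:152 24:151 21:151 18:154 15:151 12:152 9:153 6:152 3:150 0:151 -3:152 -6:154 -9:154 -12:144 -15:134 -18:126 -21:141 -24:154 -27:152 -30:152 -33:152 -36:152 -39:150 -42:151 -45:152 -48:154 -51:144 -54:119 -57:86 -60:79 -63:77 -66:87 -69:98 -72:111
30 120:85 117:89 114:102 111:112 108:114 105:116 102:118 99:105 96:108 93:121 90:140 87:146 84:144 81:146 78:145 75:145 72:145 69:137 66:107 63:87 60:87 57:117 54:142 51:147 48:147 45:146 42:147 39:146 36:146 33:148 30:149 27:148 24:149 21:149 18:149 15:149 12:148 9:147 6:148 3:149 0:150 -3:150 -6:150 -9:148 -12:137 -15:100 -18:70 -21:92 -24:129 -27:146 -30:151 -33:150 -36:150 -39:149 -42:150 -45:152 -48:152 -51:137 -54:117 -57:109 -60:93 -63:80 -66:87 -69:99 -72:113
34 120:83 117:87 114:92 111:105 108:119 105:126 102:130 99:126 96:123 93:135 90:146 87:146 84:144 81:143 78:144 75:145 72:145 69:138 66:127 63:109 60:109 5
[... 1043 characters left out ...]
8 -13:148 -16:148 -19:148 -22:149 -25:150 -28:150 -31:143 -34:126 -37:100 -40:82 -43:104 -46:131 -49:151 -52:153 -55:153 -58:153 -61:152 -64:152 -67:154 -70:146 -73:127 -76:102 -79:116 -82:138 -85:155 -88:158 -91:156 -94:158
4 95:151 92:151 89:151 86:150 83:150 80:150 77:147 74:139 71:135 68:138 65:141 62:141 59:142 56:142 53:142 50:142 47:140 44:127 41:118 38:117 35:132 32:141 29:144 26:144 23:143 20:144 17:144 14:143 11:145 8:144 5:145 2:147 -1:147 -4:146 -7:146 -10:147 -13:147 -16:147 -19:147 -22:148 -25:149 -28:150 -31:146 -34:134 -37:117 -40:102 -43:122 -46:140 -49:152 -52:153 -55:150 -58:150 -61:151 -64:153 -67:155 -70:146 -73:129 -76:110 -79:117 -82:143 -85:159 -88:159 -91:153 -94:149
```

Run:
```python
import cv2
from h import *
c=load('top',16);p=c['p'][183:222,330:385]; cv2.imwrite('pics/t16z.png',cv2.resize(p[:,:,::-1],None,fx=14,fy=14,interpolation=cv2.INTER_NEAREST))
```

```text
(no output)
```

View pics/t16z.png

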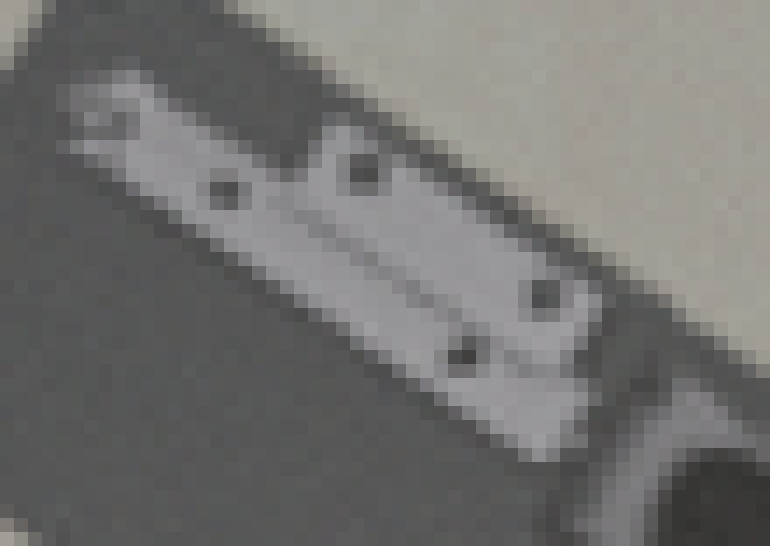

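Run:
```python
from bench import r
print(r.sense()['ft_force'],r.sense()['qd'].round(2)); print(r.hand_in())
```

```text
[ 0.2280607  -0.46247194  0.49767979] [ 1.74  1.49  4.22  0.37 -2.93 -0.05]
the job is handed in; nothing more can be done
None
```

The bar is loaded along the rail, the clamp is locked, and the job was handed in at about 20.7 s.

**What I did:**
- I picked up the bar and laid it on the plate about 25° out of line. I pressed its vee onto the post until I felt about 12 N along the bar, then let go.
- I swung it about the post with the shut fingers until it stopped against the rail, at about 18 N.
- I gripped the winged knob, turned it about 77° clockwise, let go and backed out.

**Last checks (pictures after backing out):**
- **Bar position:** its plain end is at fixture y ≈ -54 mm, as required, and the vee is on the post. The holes put its centreline at x ≈ 31 mm against 30 mm nominal, about 0.4° off the rail direction. Both are within pixel error.
- **Clamp:** the knob's wing lies straight up the slope, in line with the bar, and the nose has come out to the bar's end.
- **Robot:** it touched nothing at the end, with wrist force under 1 N.

**What disagreed or was not checked:**
- The two cameras put the fixture about 5 mm apart in x. I worked from positions measured relative to the fixture in one view, and from contact.
- The midpoint of the bar's holes looked about 4 mm off along the bar. The holes do not seem to be centred on the bar, because the plain end itself measured right.
- I did not measure the bystanders separately at the end. The vee block showed no change in the views I had; the micrometer was outside the later ones.
- At hand-in the arm was still settling, at up to about 4°/s.

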